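# Set out the seasonings on the serving board

### The arm

A 6-joint arm with a two-finger parallel gripper is mounted at the origin on the work surface; the furniture and walls round the work are solid. World frame = base frame: x ahead of the robot, y to its left, z up, the work surface at z = 0. Lengths are in m, angles in rad, forces in N, time in s.
With the tool pointing down it reaches from about 0.25 to 0.85 m from the base axis. Payload 12.5 kg.
Tool frame: the origin (TCP) lies midway between the tips of the shut fingers; the grasp point (between the pads) lies 19 mm behind it; z points along the fingers, y is the direction in which the jaws open and shut (so a half turn about z gives the same grasp; the last joint's range is limited). The gripper opens to 93 mm and grips with 3 to 60 N. Pads are 15 mm wide; open, the fingers measure 128 mm over their backs; the gripper's body (75 mm by 188 mm) begins 65 mm behind the grasp point.
Start: joints at [1.118, 0.351, 1.652, -0, 1.139, -0.085], TCP at [0.198, 0.513, 0.219] pointing down, gripper open.
Joint ranges: [-2.75, 2.75], [-0.79, 2.1], [0.01, 2.65], [-1.57, 4.71], [0.07, 3.14], [-2.87, 2.87]. Speed limits (rad/s): [2.22, 2.22, 2.79, 3.14, 3.14, 3.14].

### API

Orientations are given as [roll, pitch, yaw] about the fixed x, y, z axes, in that order (R = Rz(yaw) Ry(pitch) Rx(roll)).
In Python, from bench import robot, optics, ticket gives the robot as it stands. The module is installed in compiled form; this text tells all that it offers.
- The arm moves only by the shell command python3 -m pendant 'ROWS' [OPENING]. ROWS is text: rows parted by semicolons, each of 4 numbers parted by spaces: the shift along the tool's x, y, z in mm, then the turn about the tool's z in rad. In form: dx dy dz roll; .... A call has 1 to 5 rows; each row is the pose to reach, as a shift and turn from the pose measured when the call began, along the tool's axes at that moment; what a row does not reach only later rows make up. A row lasts 1/12 s, in which the tool goes at most 41.7 mm and 7.16 degrees, less where a joint would pass 70% of its speed; a pose out of reach is approached as far as the arm can. A call with a gripper value outside its range is refused whole. OPENING is the opening in per cent of the stroke, from 0 (shut) to 100 (fully open), set as the call begins (- or left out, the last holds). The fingers move at their own pace and stop on an object; the grip force is fixed at half the most. Time passes only in rows, so rows that repeat a pose let the fingers close. It gives the time, the measured TCP pose, the force and the opening at its end, in the units of the state.
- robot.get_state(): the state, without advancing time (a new reading comes with each control period).
- optics.snapshot(name): name is "scene" or "top"; returns (picture, depth): 400x640x3 uint8, red, green, blue; 400x640 float32, m along the optical axis (not along the pixel's ray), 0 where there is no reading.
- optics.camera_model(name): a dict with "vertical_fov" (degrees; the focal length in pixels is half the picture's height over the tangent of half this angle, whatever the lens; pixels are square), "cx", "cy" (the principal point, pixels), "dist_coeffs" ([k1, k2, p1, p2, k3] as OpenCV has them; the pictures are not rectified), "camera_from_world" (4x4, takes a point from world to camera coordinates). Camera axes: x right, y up, looking along -z (the intrinsics and any distortion apply to the point x, -y, -z); pixel columns grow to the right and rows downward; lengths in m; the calibration is good to about 2 mm. A picture is of the moment at which its call begins. camera_model takes no time and is no camera call.
- ticket.job_done(): hands the job in, once; it reports no verdict.
The state is a dict: "time": time; "qpos": joint angles; "dq": joint speeds; "effort": joint torques, N m; "tcp_pos": TCP position; "tool_rot": TCP orientation; "ft_force": force on the tool from outside, world axes, zero at the start; "ft_torque": the same for the moment, N m; "grip_width": finger opening in m.
Only numpy, scipy, OpenCV 4.12 (cv2) and the standard library are available. Lean on these libraries where they do the work, as an engineer would, in place of code of your own. Each camera call takes 0.05 s, during which the arm holds its last target.

### The job

Slide the dark wooden coaster out of its sleeve, keeping it level, and lay it centred on the rectangle in the middle of the light wooden board, square to the board; then stand the salt shaker in the centre of the coaster's cork disc. Stand the red-capped spice jar on the round mark at the end of the board nearer the egg timer, and the amber dropper bottle on the round mark at the other end. Leave everything upright, and do not push the egg timer or the matchbox about.

Things in the scene. Friction and masses are not known exactly. Their poses are not given: they have to be found in the camera images.
- board: Light wooden serving board, fixed, 120 (own x) x 290 (own y) x 12 mm; origin at the centre of its underside. Flush on its top: a dark rectangular outline (109 x 84 mm, long side along own x) at the centre, and a dark ring of 56 mm outer diameter near each end, centred at own y = +105 and -105 mm, x = 0. Own +y points to the robot's left, within a small yaw.
- holder: Dark steel coaster sleeve, fixed: flat box 75 (own x) x 95 (own y) x 28.5 mm, mouth at own x = -35 mm, facing its own -x, roughly to the robot. Origin on its underside. Inside, a level channel 70 mm deep, 83 mm wide, z 14 to 23.5 mm: 1.5 mm of play above and at each side of the coaster, which slides out straight along own -x and is clear after 70 mm of travel.
- coaster: Dark brown wooden plate 105 (own x) x 80 (own y) x 8 mm, loose, 90 g; origin centre of underside. Brass gripping post 18 (x) x 14 (y) mm at own x = -43 mm, y = 0, z 8 to 42 mm. Cork disc, 54 mm, flush in the top at own x = +10 mm. Starts level in the sleeve, axes parallel to it, post outside the mouth, origin 14 mm up. On the board the post may be at either long side.
- salt: Glass salt shaker with a grey domed cap, loose and upright, 44 mm diameter, 90 mm tall, 0.1 kg; origin at the centre of its underside. Grip it round the body, about 45 to 60 mm up.
- red_jar: Spice jar with a red cap, loose and upright, 45 mm diameter, 106 mm tall, 0.11 kg; origin at the centre of its underside. Grip it about 60 mm up.
- dropper: Small amber bottle with a black dropper cap, loose and upright, 33 mm diameter in its straight lower body (up to 50 mm), 102 mm tall with the narrow bulb; origin at the centre of its underside. Grip it about 38 mm up.
- timer: Cream egg timer with a dark green bar on top, 61 mm diameter, 44 mm tall, loose; stands on the worktop in front of the board, nearer one of its ends. It tells which end takes the red-capped jar. Not to be moved. Origin at the centre of its underside.
- matchbox: Matchbox, 36 x 56 x 17 mm, lying loose on the worktop in front of the board's other end. Not to be moved. Origin at the centre of its underside.
- lemon: Yellow lemon, a bystander lying fixed among the seasonings to the right of the board, 71 x 53 x 51 mm; origin at the centre of its underside.
Not all that is in view belongs to the job. What is shaped like the coaster but green is not meant.

How it is judged:
By the outcome, as a careful person would: the job done as asked, in the order asked, and still so for the second after the job is handed in, with the robot touching nothing.
It also fails if it takes over 131 s, if anything falls off the work surface, if the arm or the gripper's body presses on something with over 40 N, if the wrist force passes 120 N, or if a joint passes its speed limit or range.

## Working session

There is one attempt and no reset: what is moved stays moved. The work goes in short steps, Python scripts to look and compute and a shell command to move; the robot and the scene stay as the last step left them, time stands still between calls to the robot, and variables do not carry over. Pictures are saved under pics/ and viewed, and the job is handed in when it is done.

```bash
mkdir -p pics; ls; cat > h.py <<'E'
import numpy as np, cv2
from bench import robot, optics, ticket
def K(m):
    f=200/np.tan(np.radians(m["vertical_fov"])/2)
    return np.array([[f,0,m["cx"]],[0,f,m["cy"]],[0,0,1.]])
E
python3 - <<'E'
from h import *
print(robot.get_state())
for n in("scene","top"):
    m=optics.camera_model(n);print(n,m)
    p,d=optics.snapshot(n);cv2.imwrite(f"pics/{n}0.png",p[:,:,::-1]);np.savez(f"{n}0.npz",p=p,d=d)
    print(d.min(),d.max())
E
```

```text
pics
{'time': 0.0, 'qpos': array([ 1.11840787e+00,  3.51224285e-01,  1.65244509e+00,  4.74268241e-05,
        1.13910749e+00, -8.45861287e-02]), 'dq': array([-6.61954617e-04,  2.56435745e-04,  9.32481182e-04, -2.15215709e-03,
        7.62237853e-04,  8.15997959e-05]), 'effort': array([ 1.03014313e-04, -4.97333944e+01, -2.85251284e+01,  6.99161296e-02,
        2.56827503e-02, -7.73186298e-05]), 'tcp_pos': array([0.19756254, 0.51291042, 0.2181    ]), 'tool_rot': array([-3.14041632e+00, -1.42946720e-04,  2.77377037e+00]), 'ft_force': array([0.61276268, 1.09736938, 0.17161271]), 'ft_torque': array([ 0.0122051 , -0.0344135 , -0.03783387]), 'grip_width': 0.09344467998475742}
scene {'vertical_fov': 46.46520418186011, 'cx': 323.1434110399627, 'cy': 192.0000704559838, 'dist_coeffs': array([-0.0176604,  0.       ,  0.       ,  0.       ,  0.       ]), 'camera_from_world': array([[ 0.84584799, -0.53340896,  0.00400756, -0.35051639],
       [ 0.3240391 ,  0.51978062,  0.79045985, -0.15679713],
       [-0.42372142, -0.66731026,  0.61250075, -1.350068  ],
       [ 0.        ,  0.        ,  0.        ,  1.        ]])}
0.0 3.9852748
top {'vertical_fov': 48.328593717158626, 'cx': 322.6927828603743, 'cy': 211.10747230934453, 'dist_coeffs': array([-0.11124984,  0.        ,  0.        ,  0.        ,  0.        ]), 'camera_from_world': array([[-0.00999736, -0.99991291, -0.00861536, -0.01957664],
       [ 0.99379638, -0.01088984,  0.11068046, -0.4074937 ],
       [-0.11076464, -0.0074554 ,  0.9938187 , -1.35470604],
       [ 0.        ,  0.        ,  0.        ,  1.        ]])}
0.0 2.4230566
```

View pics/scene0.png

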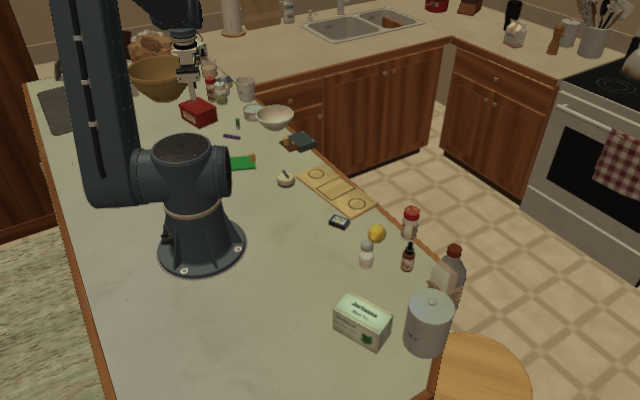

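View pics/top0.png

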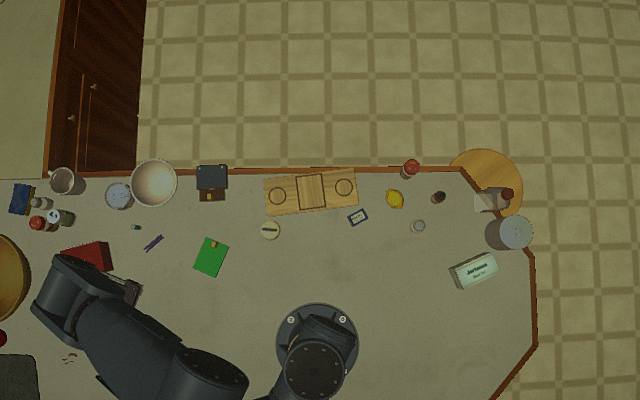

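```bash
cat >> h.py <<'E'
def ray(n,uv):
    m=optics.camera_model(n);T=m["camera_from_world"];R=T[:3,:3];t=T[:3,3]
    uv=np.atleast_2d(np.float64(uv))
    x=cv2.undistortPoints(uv[:,None],K(m),m["dist_coeffs"])[:,0]
    d=np.c_[x[:,0],-x[:,1],-np.ones(len(x))]
    return -R.T@t, d@R   # d scaled so that depth=1
def onz(n,uv,z):
    o,d=ray(n,uv); s=(z-o[2])/d[:,2]; return o+d*s[:,None]
def cloud(n,d):
    v,u=np.mgrid[:400,:640]; o,r=ray(n,np.c_[u.ravel(),v.ravel()])
    return (o+r*d.ravel()[:,None]).reshape(400,640,3)
def proj(n,P):
    m=optics.camera_model(n);T=m["camera_from_world"];P=np.atleast_2d(P)
    c=P@T[:3,:3].T+T[:3,3]; c=c*[1,-1,-1]
    return cv2.projectPoints(c,np.zeros(3),np.zeros(3),K(m),m["dist_coeffs"])[0][:,0]
def snap(n):
    return optics.snapshot(n)
def crop(n,p,u0,v0,u1,v1,s,out):
    cv2.imwrite(out,cv2.resize(p[v0:v1,u0:u1,::-1],None,fx=s,fy=s,interpolation=cv2.INTER_CUBIC))
E
python3 - <<'E'
from h import *
for n in("scene","top"):
    z=np.load(n+"0.npz");p,d=z["p"],z["d"];c=cloud(n,d)
    np.save(n+"c.npy",c)
    if n=="top":
        for uv in [(300,250),(250,300),(290,210),(400,250),(330,190),(411,167),(438,197),(418,226),(270,231),(358,217),(212,175),(212,195),(395,198),(36,222)]:
            print(uv,c[uv[1],uv[0]].round(4))
        crop(n,p,180,150,380,250,4,"pics/tc1.png");crop(n,p,360,140,560,240,4,"pics/tc2.png")
    else:
        crop(n,p,240,120,400,240,5,"pics/sc1.png");crop(n,p,330,190,450,280,6,"pics/sc2.png")
E
```

```text
(300, 250) [ 0.2887  0.0484 -0.0036]
(250, 300) [0.1352 0.204  0.0021]
(290, 210) [ 0.2547 -0.0341  1.3913]
(400, 250) [ 0.285  -0.2628  0.0045]
(330, 190) [ 0.4743 -0.0473  0.0144]
(411, 167) [ 0.5248 -0.2848  0.111 ]
(438, 197) [ 0.4404 -0.3708  0.0732]
(418, 226) [ 0.3525 -0.3034  0.0919]
(270, 231) [0.3462 0.1371 0.0392]
(358, 217) [ 0.3883 -0.133   0.0169]
(212, 175) [0.5239 0.3215 0.0303]
(212, 195) [0.4583 0.3162 0.0459]
(395, 198) [ 0.4408 -0.2432  0.0579]
(36, 222) [0.3738 0.8539 0.1078]
```

View pics/tc1.png

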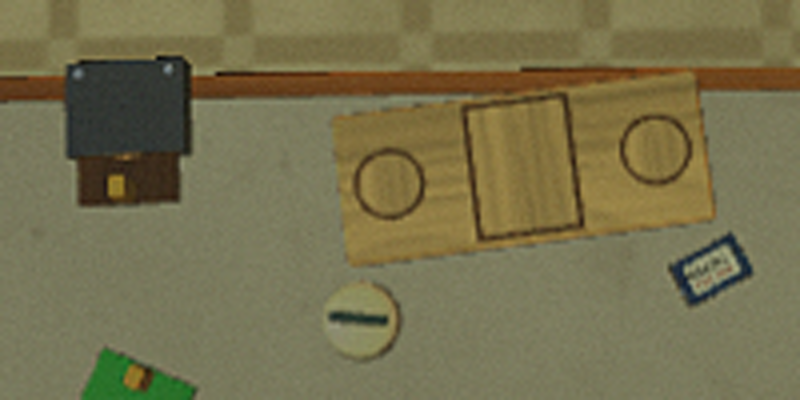

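View pics/tc2.png

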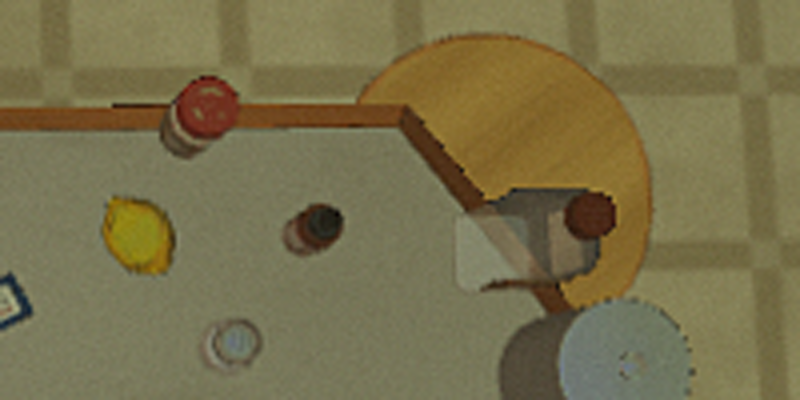

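View pics/sc1.png

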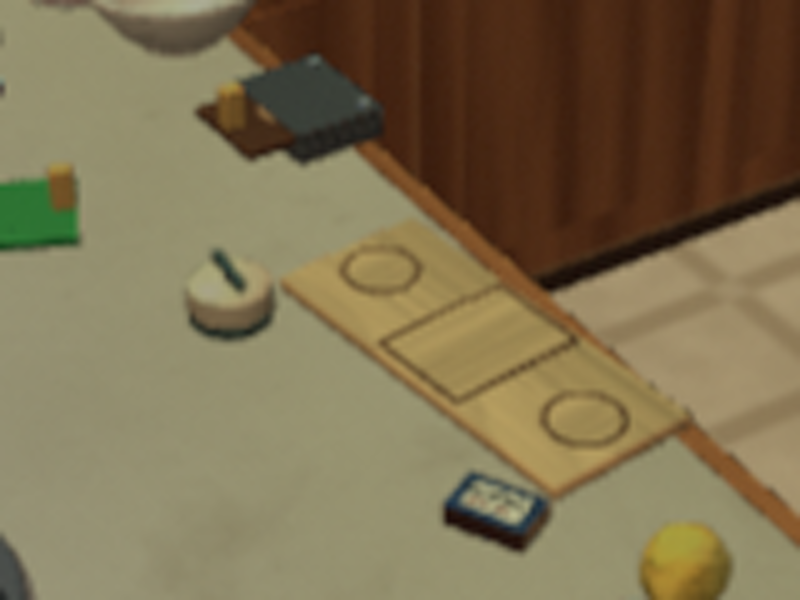

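View pics/sc2.png

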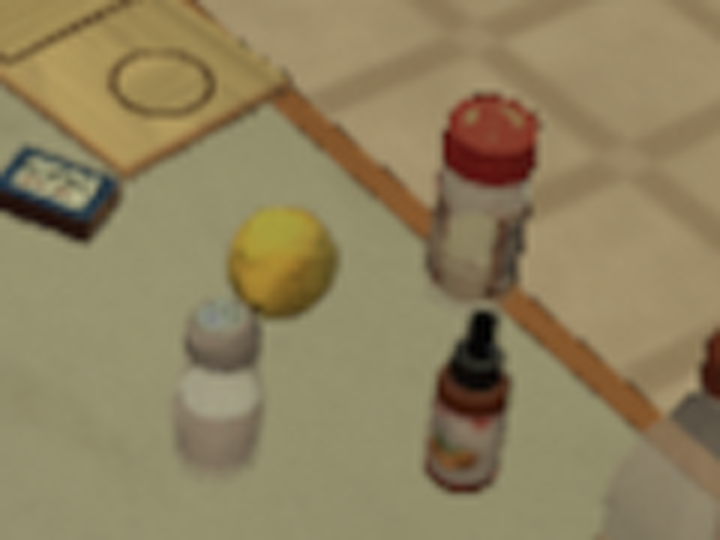

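```bash
cat >> h.py <<'E'
from scipy.optimize import minimize
from scipy.ndimage import map_coordinates, gaussian_filter
def samp(img,uv): return map_coordinates(img,[uv[:,1],uv[:,0]],order=1,mode='nearest')
def place(P,x,y,yaw,z=0):
    c,s=np.cos(yaw),np.sin(yaw); return np.c_[x+c*P[:,0]-s*P[:,1], y+s*P[:,0]+c*P[:,1], P[:,2]+z]
def seg(a,b,n=60): t=np.linspace(0,1,n)[:,None]; return np.float64(a)*(1-t)+np.float64(b)*t
def rect(cx,cy,lx,ly,z,n=60):
    c=[(cx+sx*lx/2,cy+sy*ly/2,z) for sx,sy in((-1,-1),(1,-1),(1,1),(-1,1))]
    return np.vstack([seg(c[i],c[(i+1)%4],n) for i in range(4)])
def circ(cx,cy,r,z,n=120):
    a=np.linspace(0,2*np.pi,n,endpoint=False); return np.c_[cx+r*np.cos(a),cy+r*np.sin(a),z+0*a]
E
python3 - <<'E'
from h import *
z=.012
M=np.vstack([rect(0,0,.1075,.0825,z),circ(0,.105,.027,z),circ(0,-.105,.027,z)])
ims={n:gaussian_filter(cv2.cvtColor(np.load(n+"0.npz")["p"],cv2.COLOR_RGB2GRAY).astype(float),.7) for n in("scene","top")}
bd=onz("top",[(180+(a+.5)/4-.5,150+(b+.5)/4-.5) for a,b in((333,117),(694,72),(715,216),(350,265))],z)
print(bd.round(4)); c=bd.mean(0);
yaw0=np.arctan2(*((bd[0]-bd[1])[[1,0]]))-np.pi/2;print(c,yaw0)
def cost(q,ns): return sum(samp(ims[n],proj(n,place(M,*q))).mean() for n in ns)
for ns in(["top"],["scene"],["top","scene"]):
    best=None
    for dx in np.arange(-.006,.007,.003):
      for dy in np.arange(-.006,.007,.003):
        r=minimize(cost,[c[0]+dx,c[1]+dy,yaw0],args=(ns,),method="Nelder-Mead",options=dict(initial_simplex=np.array([c[0]+dx,c[1]+dy,yaw0])+np.array([[0,0,0],[.002,0,0],[0,.002,0],[0,0,.02]]),xatol=1e-5))
        if best is None or r.fun<best.fun: best=r
    print(ns,best.x.round(4),best.fun)
E
```

```text
[[ 0.5127  0.1637  0.012 ]
 [ 0.5452 -0.121   0.012 ]
 [ 0.4307 -0.1353  0.012 ]
 [ 0.3954  0.1497  0.012 ]]
[0.47099988 0.01425279 0.012     ] 0.11384289065974995
['top'] [0.4718 0.0148 0.1192] 83.00226649782975Traceback (most recent call last):
  File "<stdin>", line 13, in <module>
    res = _minimize_neldermead(fun, x0, args, callback, bounds=bounds,
                               **options)
    fxr = func(xr)
    fx = function(np.copy(x), *(wrapper_args + args))
  File "<stdin>", line 8, in cost
  File "<stdin>", line 8, in <genexpr>
  File "h.py", line 18, in proj
    m=optics.camera_model(n);T=m["camera_from_world"];P=np.atleast_2d(P)
ValueError: time passes only in moves, steps and waits
```

```bash
cat > h2.py <<'E'
E
python3 - <<'E'
s=open('h.py').read()
s=s.replace("optics.camera_model(n)","CM[n]").replace("def K(m)","CM={n:optics.camera_model(n) for n in('scene','top')}\ndef K(m)",1)
open('h.py','w').write(s)
E
rm h2.py
cat > fitb.py <<'E'
from h import *
z=.012
M=np.vstack([rect(0,0,.1075,.0825,z),circ(0,.105,.027,z),circ(0,-.105,.027,z)])
ims={n:gaussian_filter(cv2.cvtColor(np.load(n+"0.npz")["p"],cv2.COLOR_RGB2GRAY).astype(float),.7) for n in("scene","top")}
c=[.4715,.0145];yaw0=.118
def cost(q,ns): return sum(samp(ims[n],proj(n,place(M,*q[:3],z=(q[3] if len(q)>3 else 0)))).mean() for n in ns)
def fit(ns,S):
    best=None
    for dx in np.arange(-.006,.007,.003):
      for dy in np.arange(-.006,.007,.003):
        x0=np.array([c[0]+dx,c[1]+dy,yaw0,0][:S])
        r=minimize(cost,x0,args=(ns,),method="Nelder-Mead",options=dict(initial_simplex=np.vstack([x0,x0+np.diag([.002,.002,.02,.002][:S])]),xatol=1e-5))
        if best is None or r.fun<best.fun: best=r
    print(ns,best.x.round(4),best.fun)
fit(["top"],3);fit(["scene"],3);fit(["top","scene"],3);fit(["top","scene"],4)
E
python3 fitb.py; python3 -c "from h import *;print(robot.get_state()['time'])"
```

```text
['top'] [0.4718 0.0148 0.1192] 83.00226449296913
['scene'] [0.4733 0.0169 0.1177] 112.92846433921704
['top', 'scene'] [0.4722 0.0153 0.1188] 197.1687065964365
['top', 'scene'] [0.4717 0.0149 0.1194 0.0018] 196.22986786319944
0.1
```

```bash
cat > fith.py <<'E'
from h import *
# holder frame
M=np.vstack([rect(.0025,0,.075,.095,.0285), seg((-.070,-.04,.022),(-.070,.04,.022)),seg((-.070,-.04,.022),(-.037,-.04,.022),25),seg((-.070,.04,.022),(-.037,.04,.022),25),rect(-.0605,0,.018,.014,.056,20)])
ims={}
for n in("scene","top"):
    p=np.load(n+"0.npz")["p"].astype(float); g=0
    for k in range(3):
        q=gaussian_filter(p[:,:,k],.8); g=np.maximum(g,np.hypot(np.gradient(q,axis=0),np.gradient(q,axis=1)))
    ims[n]=np.minimum(g,25)
def cost(q,ns): return -sum(samp(ims[n],proj(n,place(M,*q[:3],z=(q[3] if len(q)>3 else 0)))).mean() for n in ns)
def fit(ns,S,c=(.523,.321),yaw0=0.):
    best=None
    for dx in np.arange(-.009,.01,.003):
      for dy in np.arange(-.009,.01,.003):
        x0=np.array([c[0]+dx,c[1]+dy,yaw0,0][:S])
        r=minimize(cost,x0,args=(ns,),method="Nelder-Mead",options=dict(initial_simplex=np.vstack([x0,x0+np.diag([.003,.003,.04,.002][:S])]),xatol=1e-5))
        if best is None or r.fun<best.fun: best=r
    print(ns,best.x.round(4),best.fun);return best.x
qs={"top":fit(["top"],3),"scene":fit(["scene"],3)};fit(["top","scene"],3);fit(["top","scene"],4)
for n,(u0,v0,u1,v1) in dict(top=(190,155,240,210),scene=(270,120,330,160)).items():
    p=np.load(n+"0.npz")["p"];s=10
    im=cv2.resize(p[v0:v1,u0:u1,::-1],None,fx=s,fy=s,interpolation=cv2.INTER_CUBIC)
    for u,v in proj(n,place(M,*qs[n])): cv2.circle(im,(int((u-u0+.5)*s),int((v-v0+.5)*s)),1,(0,255,255),-1)
    cv2.imwrite(f"pics/h_{n}.png",im)
E
python3 fith.py
```

```text
['top'] [ 0.5162  0.3223 -0.0212] -19.637358855365985
['scene'] [0.5135 0.3259 0.0835] -17.085426892758637
['top', 'scene'] [ 0.516   0.3226 -0.015 ] -35.80746719851731
['top', 'scene'] [ 0.5159  0.3223 -0.0154  0.0008] -35.835436372414804
```

View pics/h_top.png

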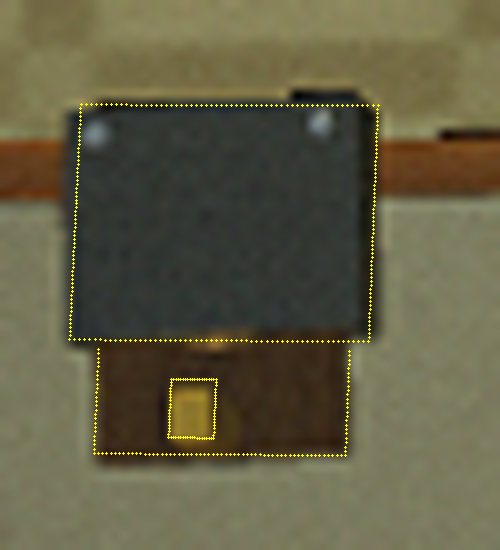

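View pics/h_scene.png

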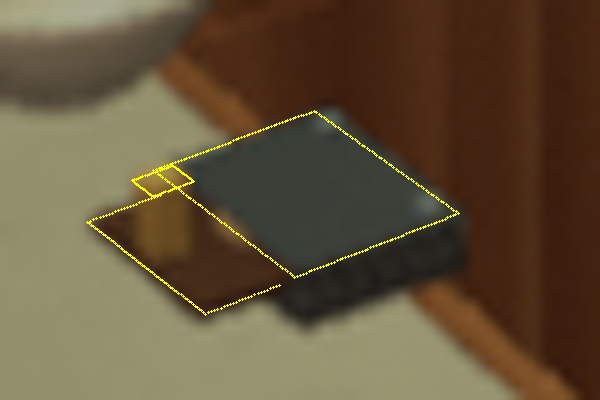

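```bash
cat > avg.py <<'E'
from h import *
import sys
def avg(tag,N=8):
    for n in("scene","top"):
        L=[optics.snapshot(n) for _ in range(N)]
        p=np.mean([a[0].astype(float) for a in L],0)
        D=np.array([a[1] for a in L]); D[D==0]=np.nan; d=np.nan_to_num(np.nanmedian(D,0))
        np.savez(f"{n}{tag}.npz",p=p,d=d)
if __name__=="__main__": avg(sys.argv[1],int(sys.argv[2])); print(robot.get_state()["time"])
E
python3 avg.py A 8
cat > fith2.py <<'E'
from h import *
import sys
tag=sys.argv[1] if len(sys.argv)>1 else "A"
def box(x0,x1,y0,y1,z0,z1): return np.array([(x,y,z) for x in(x0,x1) for y in(y0,y1) for z in(z0,z1)])
def hull(uv,sp=.25):
    h=cv2.convexHull(uv.astype(np.float32))[:,0].astype(float); out=[];nr=[]
    c=h.mean(0)
    for i in range(len(h)):
        a,b=h[i],h[(i+1)%len(h)];L=np.linalg.norm(b-a)
        if L<1.5: continue
        k=max(int(L/sp),2);t=(np.arange(k)+.5)[:,None]/k;pts=a+(b-a)*t
        n=np.array([(b-a)[1],-(b-a)[0]])/L
        if n@((a+b)/2-c)<0:n=-n
        out.append(pts);nr.append(np.repeat(n[None],k,0))
    return np.vstack(out),np.vstack(nr)
P={n:gaussian_filter(np.load(n+tag+".npz")["p"],(.6,.6,0)) for n in("scene","top")}
def grad(n,pts,nr,h=.7):
    v=0
    for k in range(3):
        v=v+samp(P[n][:,:,k],pts+nr*h)-samp(P[n][:,:,k],pts-nr*h)
    return v
def items(q):
    x,y,w=q[:3]
    H=place(box(-.035,.040,-.0475,.0475,0,.0285),x,y,w)
    C=place(box(-.070,-.035,-.04,.04,.014,.022),x,y,w)
    Po=place(box(-.0695,-.0515,-.007,.007,.022,.056),x,y,w)
    return H,C,Po
def cost(q,ns,use):
    s=0
    for n in ns:
        for i,it in enumerate(items(q)):
            if i not in use: continue
            pts,nr=hull(proj(n,it))
            g=grad(n,pts,nr)
            if i==1: # ignore the portion adjoining the holder
                keep=onz(n,pts,.018); 
                loc=(keep[:,0]-q[0])*np.cos(q[2])+(keep[:,1]-q[1])*np.sin(q[2])
                g=g[loc<-.042]
            s-= (np.clip(np.abs(g),0,120)).mean()
    return s
def fit(ns,use,c=(.517,.3225)):
    best=None
    for dx in (-.004,0,.004):
      for dy in (-.004,0,.004):
       for w in(-.04,0,.04):
        x0=np.array([c[0]+dx,c[1]+dy,w])
        r=minimize(cost,x0,args=(ns,use),method="Nelder-Mead",options=dict(initial_simplex=np.vstack([x0,x0+np.diag([.003,.003,.03])]),xatol=1e-5,maxiter=150))
        if best is None or r.fun<best.fun: best=r
    print(ns,use,best.x.round(4),best.fun);return best.x
if __name__=="__main__":
  qs={}
  for ns in(["top"],["scene"],["top","scene"]):
    for use in((0,),(1,),(2,),(0,1,2)): qs[ns[0]]=fit(ns,use) if len(ns)==1 else fit(ns,use)
  for n,(u0,v0,u1,v1) in dict(top=(190,155,240,210),scene=(270,120,330,160)).items():
    p=np.load(n+tag+".npz")["p"].astype(np.uint8);s=10
    im=cv2.resize(p[v0:v1,u0:u1,::-1],None,fx=s,fy=s,interpolation=cv2.INTER_CUBIC)
    for it in items(qs[n]):
        for u,v in hull(proj(n,it))[0]: cv2.circle(im,(int((u-u0+.5)*s),int((v-v0+.5)*s)),1,(0,255,255),-1)
    cv2.imwrite(f"pics/h2_{n}.png",im)
E
time python3 fith2.py
```

```text
0.9
['top'] (0,) [0.5185 0.3264 0.0394] -84.9381398512008
['top'] (1,) [0.5149 0.3266 0.0347] -118.111099090333
['top'] (2,) [0.5099 0.3406 0.2916] -71.80306258990873
['top'] (0, 1, 2) [0.5139 0.3259 0.0452] -236.5577577283866
['scene'] (0,) [0.5188 0.3259 0.0229] -55.60966981562354
['scene'] (1,) [0.5157 0.3272 0.0508] -117.0653579885462
['scene'] (2,) [0.5061 0.3229 0.1533] -49.34404278043453
['scene'] (0, 1, 2) [0.5141 0.3268 0.0421] -203.2239637412928
['top', 'scene'] (0,) [0.5185 0.3263 0.0372] -140.34611610097315
['top', 'scene'] (1,) [0.5149 0.3272 0.0502] -234.88258290708194
['top', 'scene'] (2,) [0.5094 0.3414 0.3058] -114.94712952648754
['top', 'scene'] (0, 1, 2) [0.5139 0.3262 0.0427] -439.27972694707944
real	1m41.140s
user	1m41.329s
sys	0m0.136s
```

View pics/h2_top.png

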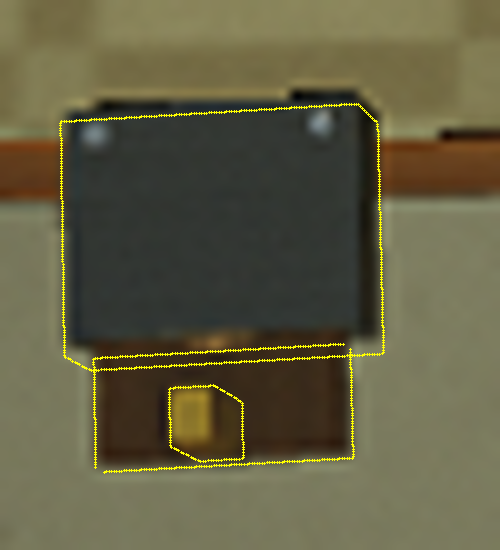

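View pics/h2_scene.png

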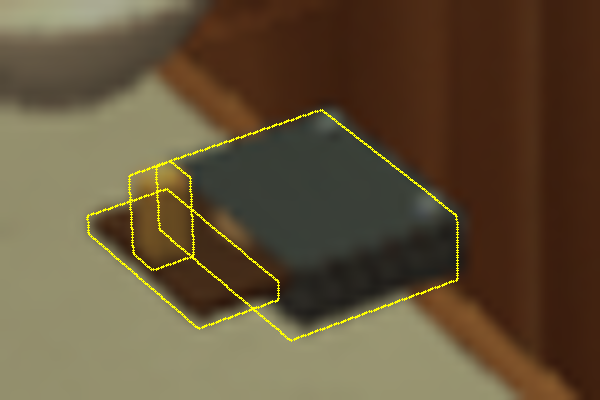

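```bash
python3 - <<'E'
from h import *
for n,(u0,v0,u1,v1) in dict(top=(194,160,234,206),scene=(276,126,326,158)).items():
    p=np.load(n+"A.npz")["p"];s=13 if n=="top" else 16
    q=np.clip(p*1.8,0,255).astype(np.uint8)
    im=cv2.resize(q[v0:v1,u0:u1,::-1],None,fx=s,fy=s,interpolation=cv2.INTER_CUBIC)
    for k in range(0,u1-u0,5): cv2.line(im,(int((k+.5)*s),0),(int((k+.5)*s),6),(0,255,255),1); cv2.putText(im,str(u0+k),(int((k+.5)*s),14),0,.35,(0,255,255))
    for k in range(0,v1-v0,5): cv2.line(im,(0,int((k+.5)*s)),(6,int((k+.5)*s)),(0,255,255),1); cv2.putText(im,str(v0+k),(8,int((k+.5)*s)+4),0,.35,(0,255,255))
    cv2.imwrite(f"pics/big_{n}.png",im)
E
```

```text
(no output)
```

View pics/big_top.png

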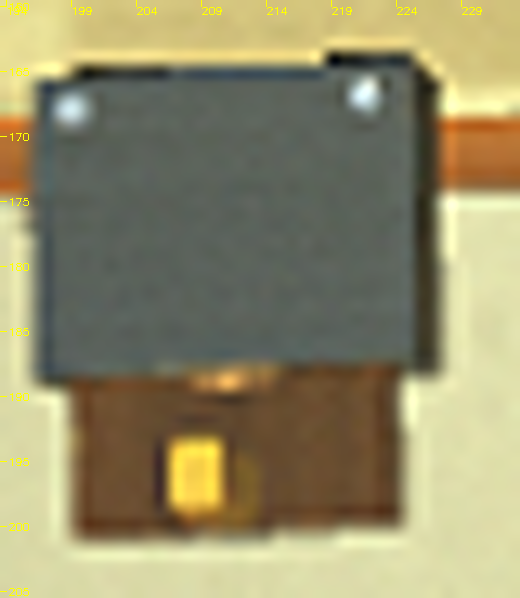

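View pics/big_scene.png

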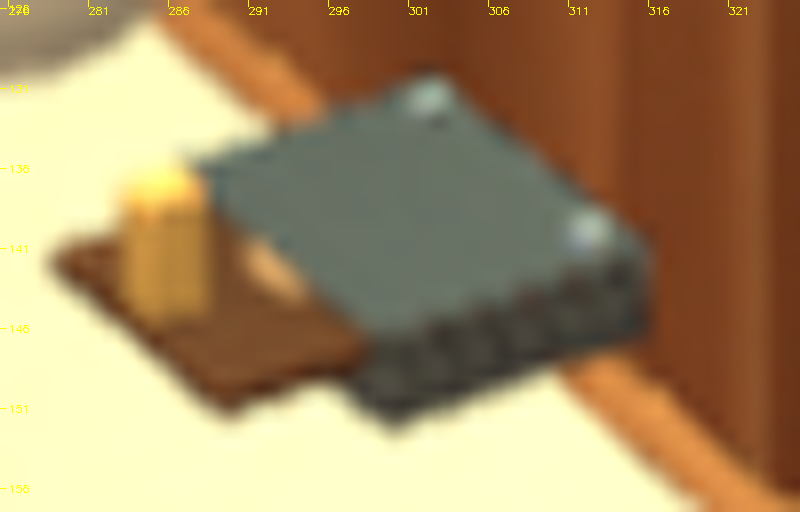

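```bash
python3 - <<'E'
from h import *
print(ray("top",[0,0])[0],ray("scene",[0,0])[0])
def T(L,z): return onz("top",[(194+x/13-.5,160+y/13-.5) for x,y in L],z)
def S(L,z): return onz("scene",[(276+x/16-.5,126+y/16-.5) for x,y in L],z)
a=T([(38,380),(412,365),(410,60),(40,78)],.0285);print(a.round(4)); print(np.linalg.norm(np.roll(a,-1,0)-a,axis=1))
b=S([(190,165),(375,345),(650,250),(430,75)],.0285);print(b.round(4)); print(np.linalg.norm(np.roll(b,-1,0)-b,axis=1))
print("co",T([(75,525),(395,515)],.022),T([(402,525)],.014),S([(48,258),(222,402)],.022))
print("post",T([(170,440),(222,438),(222,505),(170,508)],.056).round(4))
print("sl bottom",S([(395,430)],0))
E
```

```text
[ 0.25471652 -0.03411235  1.39126513] [-0.22476075 -1.00638271  0.95226422]
[[0.4814 0.3707 0.0285]
 [0.4838 0.2794 0.0285]
 [0.5584 0.2812 0.0285]
 [0.5556 0.3722 0.0285]]
[0.0913541  0.07468545 0.09099791 0.07420069]
[[0.4855 0.37   0.0285]
 [0.483  0.2768 0.0285]
 [0.5588 0.2788 0.0285]
 [0.5557 0.3764 0.0285]]
[0.09324084 0.07581754 0.09763448 0.07050315]
co [[0.44696003 0.36267873 0.022     ]
 [0.44839773 0.28442517 0.022     ]] [[0.44706831 0.28453349 0.014     ]] [[0.44145318 0.3600561  0.022     ]
 [0.44593528 0.28320178 0.022     ]]
post [[0.4621 0.3305 0.056 ]
 [0.4624 0.3181 0.056 ]
 [0.4465 0.3177 0.056 ]
 [0.4459 0.3302 0.056 ]]
sl bottom [[0.49032511 0.28169385 0.        ]]
```

```bash
cat > go.py <<'E'
# usage: go.py x y z yaw -> total shift in tool axes (mm) and roll
from h import *
import sys
from scipy.spatial.transform import Rotation as Ro
x,y,z,w=map(float,sys.argv[1:5])
s=robot.get_state();R=Ro.from_euler("xyz",s["tool_rot"]).as_matrix()
d=R.T@(np.array([x,y,z])-s["tcp_pos"])*1e3
e=(w-s["tool_rot"][2]+np.pi)%(2*np.pi)-np.pi
print("t",round(s["time"],2),"tcp",s["tcp_pos"].round(4),"rot",s["tool_rot"].round(4),"F",s["ft_force"].round(1),"w",round(s["grip_width"],4),"q6",s["qpos"][5].round(2))
print("shift",d.round(1),"|",np.linalg.norm(d).round(1),"roll",round(-e,3))
E
python3 go.py .456 .324 .12 3.1666
python3 -m pendant -h 2>&1 | head -5
```

```text
t 0.9 tcp [0.1977 0.5132 0.2187] rot [3.1415 0.     2.7738] F [ 0.1 -0.3  0.3] w 0.0929 q6 -0.08
shift [-309.   -83.7   98.7] | 335.0 roll -0.393
validation failed for argument at $...
```

```bash
python3 -m pendant '-31 -8 8 -0.04; -62 -16 16 -0.08; -93 -25 24 -0.12; -124 -33 32 -0.16; -155 -42 40 -0.2' 100; python3 go.py .456 .324 .12 3.1666
```

```text
time: 1.32
tcp_pos: [0.3283, 0.4174, 0.1784]
tool_rot: [3.141, 0.0, 2.976]
ft_force: [0.7, 0.5, -0.6]
grip_width: 0.0929
t 1.32 tcp [0.3283 0.4174 0.1784] rot [3.1413e+00 2.0000e-04 2.9761e+00] F [ 0.7  0.5 -0.6] w 0.0929 q6 -0.59
shift [-141.3  -71.1   58.4] | 168.6 roll -0.191
```

```bash
python3 -m pendant '-31 -15 12 -0.05; -62 -31 24 -0.1; -93 -46 36 -0.15; -125 -62 48 -0.19; -141 -71 58 -0.191' 100; python3 go.py .456 .324 .12 3.1666; python3 avg.py B 3; python3 - <<'E'
from h import *
p=np.load("sceneB.npz")["p"].astype(np.uint8);crop("scene",p,220,40,360,180,5,"pics/B_s.png")
p=np.load("topB.npz")["p"].astype(np.uint8);crop("top",p,150,120,290,230,5,"pics/B_t.png")
E
```

```text
time: 1.73
tcp_pos: [0.4583, 0.322, 0.1197]
tool_rot: [3.142, 0.001, -3.115]
ft_force: [0.4, 1.0, 0.4]
grip_width: 0.0933
t 1.73 tcp [0.4583 0.322  0.1197] rot [ 3.1415e+00  8.0000e-04 -3.1152e+00] F [0.4 1.  0.4] w 0.0933 q6 -1.07
shift [ 2.2  2.1 -0.3] | 3.1 roll 0.001
2.0333
```

View pics/B_s.png

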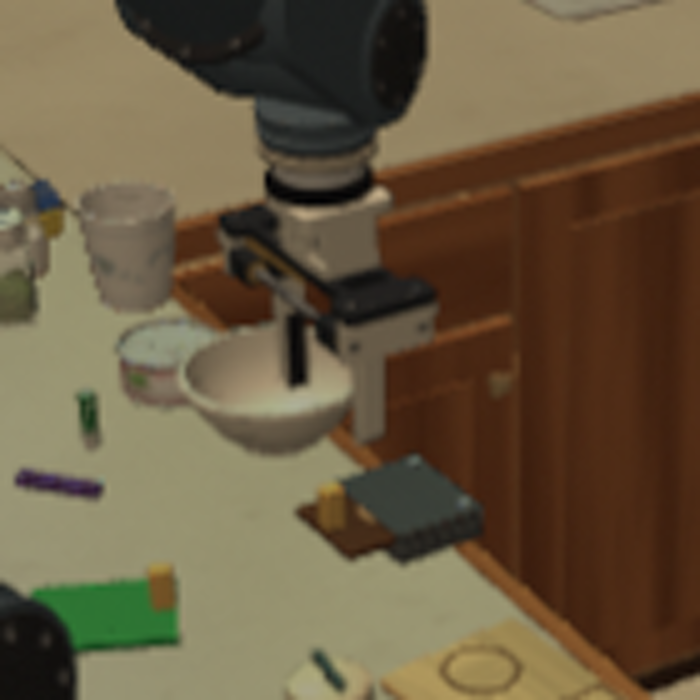

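View pics/B_t.png

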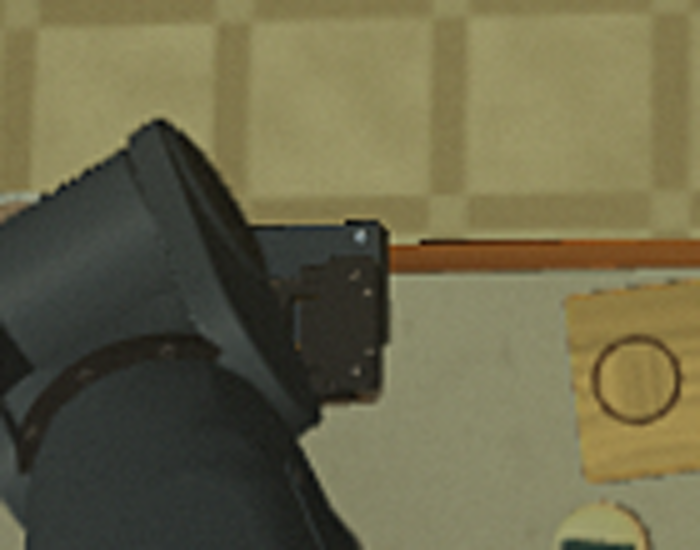

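```bash
python3 -m pendant '2 2 25 0; 2 2 50 0; 2 2 70 0; 2 2 85 0; 2 2 85 0' 100; python3 go.py .456 .324 .028 3.1666
```

```text
time: 2.45
tcp_pos: [0.4511, 0.3272, 0.034]
tool_rot: [-3.141, -0.002, -3.114]
ft_force: [-0.3, 0.0, -0.2]
grip_width: 0.0929
t 2.45 tcp [0.4511 0.3272 0.034 ] rot [-3.1406e+00 -2.4000e-03 -3.1139e+00] F [-0.3  0.  -0.2] w 0.0929 q6 -1.06
shift [-4.8 -3.3  6. ] | 8.4 roll 0.003
```

```bash
python3 -m pendant '-5 -3 3 0; -5 -3 6 0; -5 -3 6 0;-5 -3 6 0' 100; python3 go.py .456 .324 .028 3.1666; python3 avg.py C 2; python3 - <<'E'
from h import *
p=np.load("sceneC.npz")["p"].astype(np.uint8);crop("scene",p,250,80,340,170,8,"pics/C_s.png")
E
```

```text
time: 2.78
tcp_pos: [0.4565, 0.3246, 0.0287]
tool_rot: [-3.141, -0.001, -3.114]
ft_force: [-0.6, -0.1, -0.7]
grip_width: 0.0924
t 2.78 tcp [0.4565 0.3246 0.0287] rot [-3.1412e+00 -1.4000e-03 -3.1139e+00] F [-0.6 -0.1 -0.7] w 0.0924 q6 -1.06
shift [ 0.5 -0.6  0.7] | 1.1 roll 0.003
2.9833avg.py:7: RuntimeWarning: All-NaN slice encountered
  D=np.array([a[1] for a in L]); D[D==0]=np.nan; d=np.nan_to_num(np.nanmedian(D,0))
```

View pics/C_s.png

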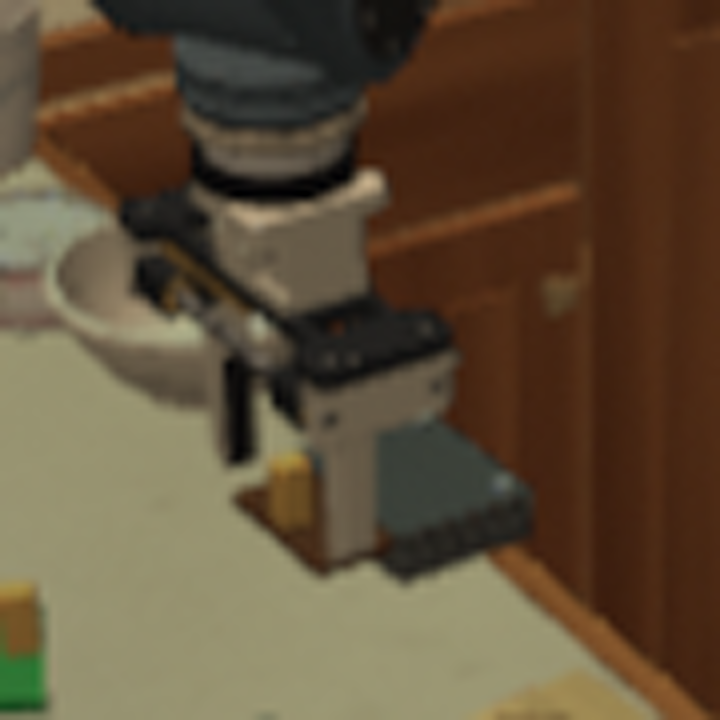

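```bash
python3 -m pendant '0 0 0 0; 0 0 0 0; 0 0 0 0; 0 0 0 0; 0 0 0 0' 20;python3 -m pendant '0 0 0 0; 0 0 0 0; 0 0 0 0; 0 0 0 0; 0 0 0 0' 0;python3 go.py .456 .324 .028 3.1666
```

```text
time: 3.4
tcp_pos: [0.4563, 0.3244, 0.0285]
tool_rot: [-3.141, -0.002, -3.114]
ft_force: [0.4, 0.6, 0.6]
grip_width: 0.0642
time: 3.82
tcp_pos: [0.4564, 0.3244, 0.0284]
tool_rot: [-3.141, -0.002, -3.114]
ft_force: [0.2, -0.2, 0.2]
grip_width: 0.031
t 3.82 tcp [0.4564 0.3244 0.0284] rot [-3.1409e+00 -1.8000e-03 -3.1139e+00] F [ 0.2 -0.2  0.2] w 0.031 q6 -1.06
shift [ 0.4 -0.4  0.4] | 0.7 roll 0.003
```

```bash
python3 -m pendant '0 0 0 0; 0 0 0 0; 0 0 0 0; 0 0 0 0; 0 0 0 0' 0;python3 -m pendant '0 0 0 0; 0 0 0 0; 0 0 0 0' 0;python3 go.py .456 .324 .028 3.1666
```

```text
time: 4.23
tcp_pos: [0.4564, 0.3244, 0.0284]
tool_rot: [-3.141, -0.002, -3.114]
ft_force: [-0.5, -0.1, 0.9]
grip_width: 0.0142
time: 4.48
tcp_pos: [0.4564, 0.3244, 0.0284]
tool_rot: [-3.141, -0.002, -3.114]
ft_force: [-0.4, 0.3, -0.7]
grip_width: 0.0134
t 4.48 tcp [0.4564 0.3244 0.0284] rot [-3.1410e+00 -1.8000e-03 -3.1139e+00] F [-0.4  0.3 -0.7] w 0.0134 q6 -1.06
shift [ 0.4 -0.4  0.4] | 0.7 roll 0.003
```

```bash
python3 -m pendant '0 0 -0.7 0; 2 0 -0.7 0; 4 0 -0.7 0; 7 0 -0.7 0; 10 0 -0.7 0' ;python3 -m pendant '3 0 0 0; 6 0 0 0; 9 0 0 0; 12 0 0 0; 15 0 0 0'; python3 go.py .456 .324 .028 3.1666
```

```text
time: 4.9
tcp_pos: [0.446, 0.3241, 0.0291]
tool_rot: [-3.141, -0.002, -3.114]
ft_force: [-0.3, 0.2, -0.7]
grip_width: 0.0137
time: 5.32
tcp_pos: [0.4307, 0.3237, 0.0292]
tool_rot: [-3.141, -0.002, -3.114]
ft_force: [-0.0, 0.5, -0.5]
grip_width: 0.0139
t 5.32 tcp [0.4307 0.3237 0.0292] rot [-3.1409e+00 -2.0000e-03 -3.1139e+00] F [-0.   0.5 -0.5] w 0.0139 q6 -1.04
shift [-25.3  -0.4   1.1] | 25.4 roll 0.003
```

```bash
python3 -m pendant '5 0 0 0; 10 0 0 0; 15 0 0 0; 20 0 0 0; 25 0 0 0'; python3 -m pendant '6 0 0 0; 12 0 0 0; 18 0 0 0; 25 0 0 0; 35 0 0 0';python3 -m pendant '0 0 -10 0; 0 0 -20 0; 0 0 -30 0; 0 0 -30 0'; python3 avg.py D 3; python3 - <<'E'
from h import *
p=np.load("sceneD.npz")["p"].astype(np.uint8);crop("scene",p,220,90,340,180,6,"pics/D_s.png")
p=np.load("topD.npz")["p"].astype(np.uint8);crop("top",p,150,150,390,270,3,"pics/D_t.png")
E
```

```text
time: 5.73
tcp_pos: [0.4051, 0.323, 0.0292]
tool_rot: [-3.141, -0.002, -3.114]
ft_force: [1.1, -0.1, -1.0]
grip_width: 0.014
time: 6.15
tcp_pos: [0.3697, 0.322, 0.0293]
tool_rot: [-3.141, -0.002, -3.114]
ft_force: [0.6, 0.3, 0.1]
grip_width: 0.0138
time: 6.48
tcp_pos: [0.3711, 0.3229, 0.0619]
tool_rot: [3.14, 0.002, -3.114]
ft_force: [-0.0, -0.3, -0.7]
grip_width: 0.0143
6.7833
```

View pics/D_s.png

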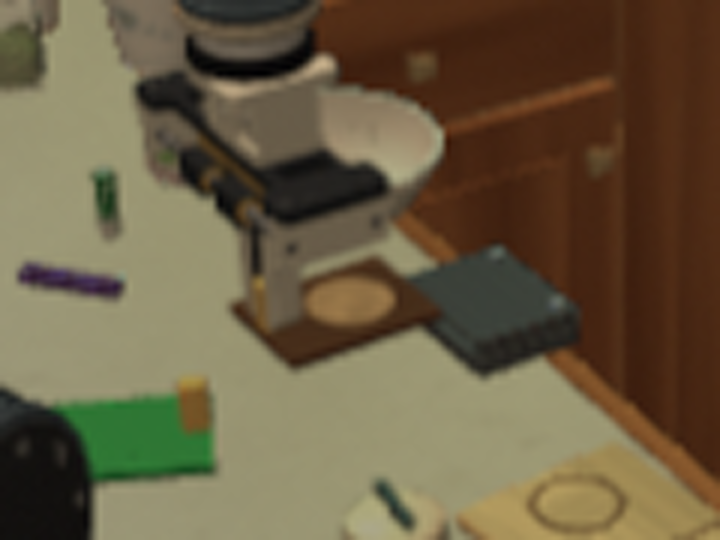

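View pics/D_t.png

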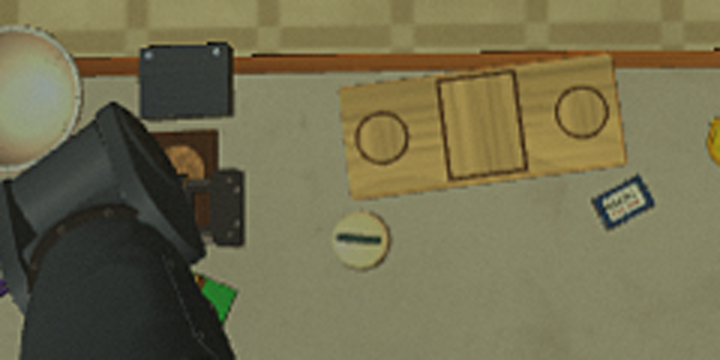

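```bash
python3 -m pendant '0 0 -20 0; 0 0 -40 0; 0 0 -50 0'; python3 go.py .43 .0106 .11 3.2606
```

```text
time: 7.03
tcp_pos: [0.3702, 0.3222, 0.1104]
tool_rot: [-3.141, -0.001, -3.114]
ft_force: [0.8, 0.5, -0.7]
grip_width: 0.0139
t 7.03 tcp [0.3702 0.3222 0.1104] rot [-3.1414e+00 -1.2000e-03 -3.1143e+00] F [ 0.8  0.5 -0.7] w 0.0139 q6 -0.98
shift [ -51.3 -313.1    0.4] | 317.3 roll -0.092
```

```bash
python3 -m pendant '-2 -12 0 -0.01; -5 -35 0 -0.02; -10 -60 0 -0.03; -15 -85 0 -0.04; -19 -110 0 -0.05'; python3 -m pendant '-5 -25 0 -0.01; -9 -50 0 -0.02; -13 -75 0 -0.03; -16 -95 0 -0.04; -19 -105 0 -0.04';python3 -m pendant '0 0 0 0'; python3 go.py .43 .0106 .11 3.2606
```

```text
time: 7.45
tcp_pos: [0.3922, 0.2117, 0.11]
tool_rot: [-3.141, -0.001, -3.063]
ft_force: [0.8, 0.9, 0.1]
grip_width: 0.014
time: 7.87
tcp_pos: [0.4195, 0.1067, 0.1097]
tool_rot: [-3.141, -0.002, -3.024]
ft_force: [0.5, 0.7, -0.5]
grip_width: 0.0137
time: 7.95
tcp_pos: [0.42, 0.1056, 0.1096]
tool_rot: [-3.141, -0.002, -3.027]
ft_force: [0.5, 0.6, -0.8]
grip_width: 0.0136
t 7.95 tcp [0.42   0.1056 0.1096] rot [-3.1412e+00 -1.7000e-03 -3.0267e+00] F [ 0.5  0.6 -0.8] w 0.0136 q6 -1.55
shift [  1.  -95.5  -0.4] | 95.5 roll -0.004
```

```bash
python3 -m pendant '0 -20 0 -0.004; 0 -45 0 -0.004; 0 -70 0 -0.004; 1 -85 0 -0.004; 1 -95 0 -0.004';python3 -m pendant '0 0 20 0; 0 0 40 0; 0 0 60 0;0 0 70 0;0 0 70 0'; python3 go.py .43 .0106 .034 3.2606;  python3 avg.py E 8; python3 - <<'E'
from h import *
p=np.load("sceneE.npz")["p"].astype(np.uint8);crop("scene",p,280,130,390,230,7,"pics/E_s.png")
p=np.load("topE.npz")["p"].astype(np.uint8);crop("top",p,240,160,380,260,5,"pics/E_t.png")
E
```

```text
time: 8.37
tcp_pos: [0.4299, 0.0106, 0.1095]
tool_rot: [-3.141, -0.002, -3.023]
ft_force: [-0.3, -0.7, -1.3]
grip_width: 0.0136
time: 8.78
tcp_pos: [0.4286, 0.0115, 0.0376]
tool_rot: [3.141, -0.006, -3.023]
ft_force: [-0.8, -0.1, -0.7]
grip_width: 0.0137
t 8.78 tcp [0.4286 0.0115 0.0376] rot [ 3.1411 -0.0055 -3.0231] F [-0.8 -0.1 -0.7] w 0.0137 q6 -1.77
shift [-1.3 -1.1  3.6] | 4.0 roll -0.001
9.5833
```

View pics/E_s.png

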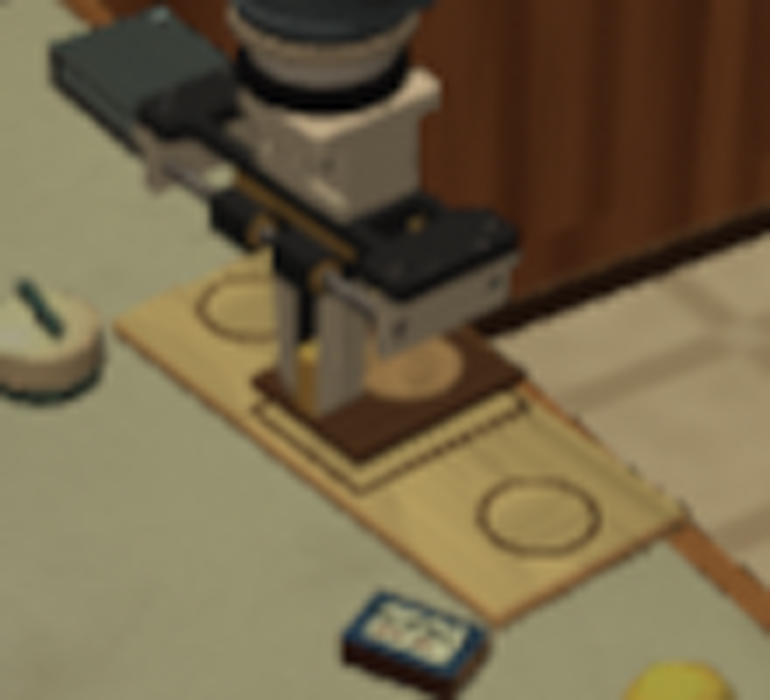

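View pics/E_t.png

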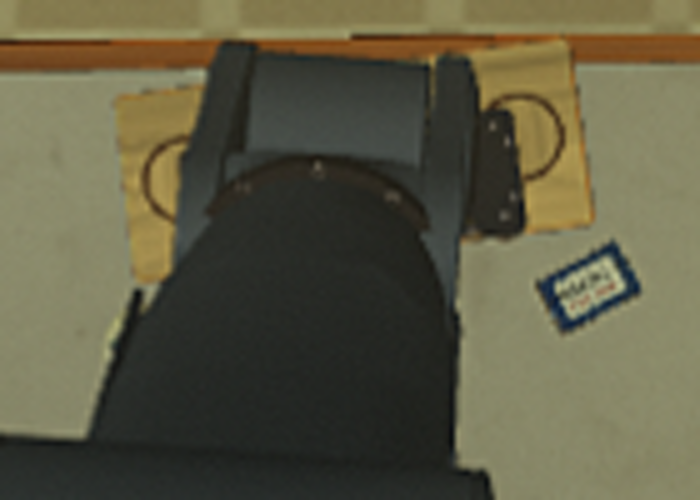

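```bash
cat > fitc.py <<'E'
from h import *
import sys
from scipy.optimize import least_squares
tag,tcpz=sys.argv[1],float(sys.argv[2]); n="scene"
zb=tcpz-.0144
p=np.load(n+tag+".npz")["p"]; G=gaussian_filter(p.sum(2),.6)
# scene-visible silhouettes: front bottom edge, right bottom edge
E=[(np.array([-.0525,-.037,0]),np.array([-.0525,.034,0])),(np.array([-.05,-.04,0]),np.array([.050,-.04,0]))]
E2=[(np.array([-.0525,.04,.0]),np.array([-.0525,.04,.008]))]
t=np.linspace(-3,3,61)
def edge(q):
    res=[]
    for a,b in E:
        W=place(seg(a,b,40),*q,z=zb);uv=proj(n,W)
        d=uv[-1]-uv[0];d/=np.linalg.norm(d);nr=np.array([-d[1],d[0]])
        if nr[1]<0:nr=-nr # image-down = outwards
        prof=np.array([samp(G,uv+nr*s) for s in t])  # 61xN
        g=np.gradient(prof,axis=0); g[np.abs(t)>2.5]=0
        k=g.argmax(0); ok=g.max(0)>4
        res.append((uv[ok]+nr*t[k][ok,None],ok.sum()))
    return res
q=np.array(list(map(float,sys.argv[3:6])))
for it in range(4):
    ms=edge(q)
    def f(q):
        o=[]
        for (a,b),(m,_) in zip(E,ms):
            uv=proj(n,place(seg(a,b,2),*q,z=zb));d=uv[1]-uv[0];d/=np.linalg.norm(d)
            o.append((m-uv[0])@np.array([-d[1],d[0]]))
        return np.concatenate(o)
    r=least_squares(f,q,loss="soft_l1",f_scale=.2);q=r.x
    print(q.round(4),"res px",np.abs(r.fun).mean().round(3),[m[1] for m in ms])
im=None
u0,v0,s=305,165,8
im=cv2.resize(p[v0:v0+50,u0:u0+70,::-1].astype(np.uint8),None,fx=10,fy=10,interpolation=cv2.INTER_CUBIC)
for (a,b),(m,_) in zip(E,ms):
    for u,v in m: cv2.circle(im,(int((u-u0+.5)*10),int((v-v0+.5)*10)),2,(0,0,255),-1)
cv2.imwrite(f"pics/fitc_{tag}.png",im)
E
python3 go.py .43 .0106 .034 3.2606; python3 fitc.py E .0393 .4733 .016 .118
```

```text
t 9.58 tcp [0.4298 0.0106 0.0395] rot [-3.1413e+00 -2.0000e-03 -3.0236e+00] F [-0.5  0.2 -0.4] w 0.0136 q6 -1.77
shift [-0.2  0.   5.5] | 5.5 roll -0.001
[0.4727 0.0184 0.1264] res px 0.173 [np.int64(40), np.int64(40)]
[0.4726 0.0184 0.1288] res px 0.155 [np.int64(40), np.int64(40)]
[0.4726 0.0184 0.1275] res px 0.155 [np.int64(40), np.int64(40)]
[0.4726 0.0184 0.1273] res px 0.157 [np.int64(40), np.int64(40)]
```

View pics/fitc_E.png

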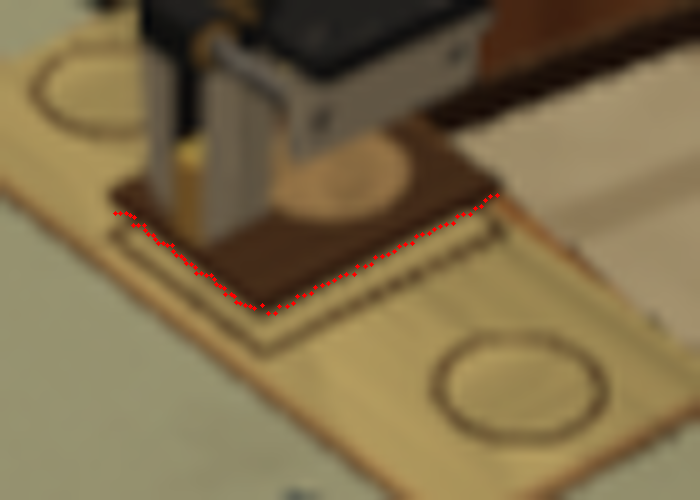

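```bash
python3 go.py .4305 .0091 .030 3.2566
```

```text
t 9.58 tcp [0.4298 0.0106 0.0395] rot [-3.1413e+00 -2.0000e-03 -3.0236e+00] F [-0.5  0.2 -0.4] w 0.0136 q6 -1.77
shift [-0.5 -1.5  9.5] | 9.6 roll 0.003
```

```bash
python3 -m pendant '-0.5 -1.5 3 0.003; -0.5 -1.5 6 0.003; -0.5 -1.5 9 0.003; -0.5 -1.5 9.5 0.003; -0.5 -1.5 9.5 0.003'; python3 avg.py F 8; python3 go.py .4305 .0091 .030 3.2566; python3 fitc.py F .0302 .4733 .016 .118
```

```text
time: 10.0
tcp_pos: [0.4302, 0.0091, 0.0296]
tool_rot: [-3.141, -0.003, -3.027]
ft_force: [-0.5, -0.1, -1.4]
grip_width: 0.0137
10.8
t 10.8 tcp [0.4304 0.0092 0.03  ] rot [-3.1413e+00 -2.0000e-03 -3.0265e+00] F [ 1.  -0.  -0.7] w 0.014 q6 -1.77
shift [-0.1 -0.1 -0. ] | 0.1 roll 0.0
[0.4689 0.0107 0.1217] res px 0.175 [np.int64(40), np.int64(40)]
[0.4689 0.0106 0.119 ] res px 0.173 [np.int64(40), np.int64(40)]
[0.4689 0.0106 0.1167] res px 0.157 [np.int64(40), np.int64(40)]
[0.4689 0.0106 0.1187] res px 0.17 [np.int64(40), np.int64(40)]
```

View pics/fitc_F.png

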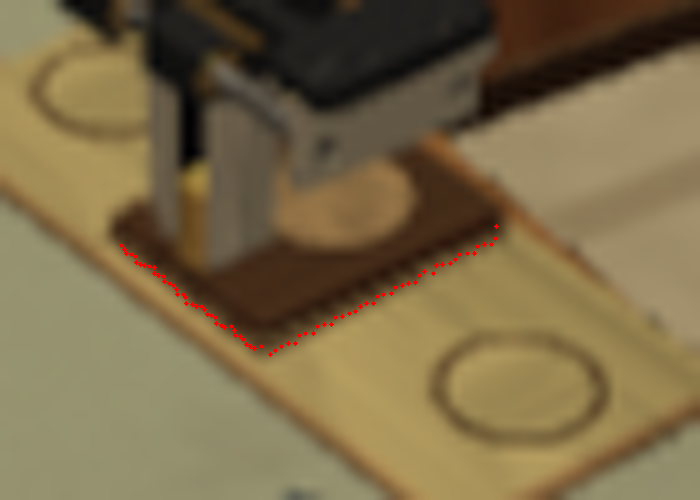

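```bash
python3 -m pendant '0 0 1 0; 0 0 2 0; 0 0 3 0; 0 0 3 0; 0 0 3 0';python3 -m pendant '0 0 0.5 0; 0 0 0.5 0; 0 0 0.5 0'
```

```text
time: 11.22
tcp_pos: [0.4304, 0.0091, 0.0269]
tool_rot: [-3.141, -0.002, -3.027]
ft_force: [-0.8, -0.3, 0.1]
grip_width: 0.0139
time: 11.47
tcp_pos: [0.4305, 0.0092, 0.0264]
tool_rot: [-3.141, -0.002, -3.027]
ft_force: [0.1, 0.6, 0.9]
grip_width: 0.0137
```

```bash
python3 -m pendant '0 0 0.4 0; 0 0 0.4 0; 0 0 0.4 0';python3 -m pendant '0 0 0.4 0; 0 0 0.4 0; 0 0 0.4 0'
```

```text
time: 11.72
tcp_pos: [0.4304, 0.0091, 0.0264]
tool_rot: [-3.141, -0.002, -3.027]
ft_force: [-2.3, -0.3, 8.8]
grip_width: 0.0137
time: 11.97
tcp_pos: [0.4304, 0.0091, 0.0264]
tool_rot: [-3.141, -0.002, -3.027]
ft_force: [-2.1, -0.1, 9.5]
grip_width: 0.0141
```

```bash
python3 -m pendant '0 0 0 0; 0 0 0 0; 0 0 0 0;0 0 0 0;0 0 0 0' 40;python3 -m pendant '0 0 0 0; 0 0 -10 0; 0 0 -30 0;0 0 -60 0;0 0 -90 0' 60; python3 go.py .35 -.303 .15 3.2566
```

```text
time: 12.38
tcp_pos: [0.4304, 0.0091, 0.0263]
tool_rot: [-3.141, -0.002, -3.027]
ft_force: [-0.1, 0.6, -0.1]
grip_width: 0.0367
time: 12.8
tcp_pos: [0.43, 0.0092, 0.1177]
tool_rot: [-3.142, -0.003, -3.027]
ft_force: [0.4, -0.3, 0.7]
grip_width: 0.0558
t 12.8 tcp [0.43   0.0092 0.1177] rot [-3.1415 -0.0034 -3.0265] F [ 0.4 -0.3  0.7] w 0.0558 q6 -1.77
shift [ 115.4 -301.   -31.9] | 323.9 roll 0.0
```

```bash
python3 -m pendant '10 -25 -15 0; 22 -60 -30 0; 34 -95 -45 0; 46 -130 -60 0; 60 -160 -70 0' 100; python3 -m pendant '11 -32 0 0; 23 -65 0 0; 35 -98 0 0; 48 -125 0 0; 55 -141 0 0'; python3 go.py .353 -.303 .15 3.2566; python3 avg.py G 8;  python3 - <<'E'
from h import *
p=np.load("sceneG.npz")["p"].astype(np.uint8);crop("scene",p,280,130,390,230,7,"pics/G_s.png")
p=np.load("topG.npz")["p"].astype(np.uint8);crop("top",p,240,150,480,270,3,"pics/G_t.png")
E
```

```text
time: 13.22
tcp_pos: [0.3888, -0.1586, 0.1902]
tool_rot: [-3.14, -0.001, -3.026]
ft_force: [0.5, 0.1, 0.8]
grip_width: 0.0845
time: 13.63
tcp_pos: [0.3492, -0.3074, 0.1913]
tool_rot: [-3.139, -0.001, -3.028]
ft_force: [-0.2, -0.0, 0.3]
grip_width: 0.0928
t 13.63 tcp [ 0.3492 -0.3074  0.1913] rot [-3.1392e+00 -1.2000e-03 -3.0280e+00] F [-0.2 -0.   0.3] w 0.0928 q6 -2.5
shift [-4.3  4.  41.2] | 41.7 roll -0.001
14.4333
```

View pics/G_s.png

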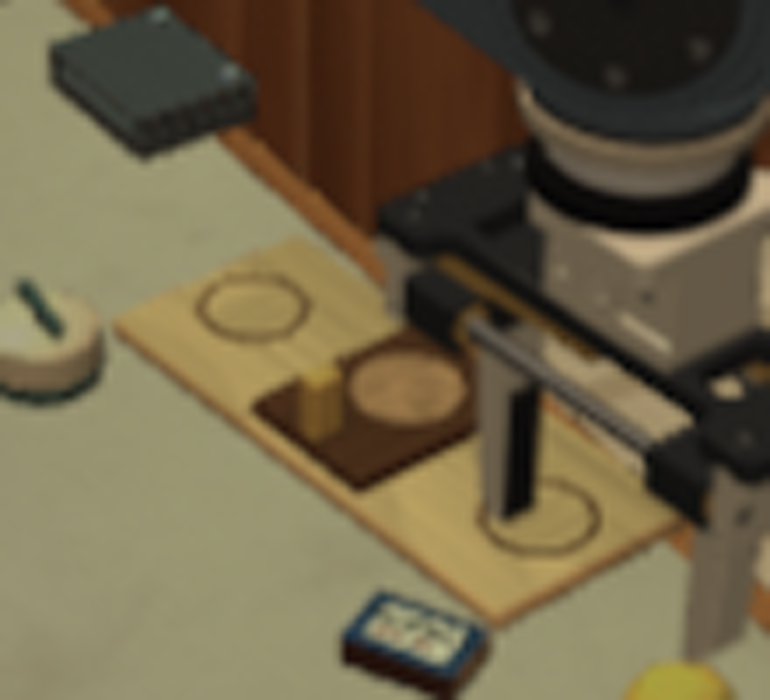

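View pics/G_t.png

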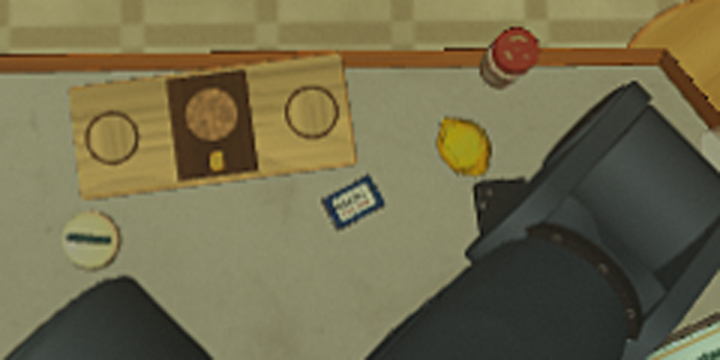

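```bash
cat > rectify.py <<'E'
from h import *
import sys
tag=sys.argv[1];pose=dict(top=(.4718,.0148,.1192),scene=(.4733,.0169,.1177))
out=[]
for n in("top","scene"):
    p=np.load(n+tag+".npz")["p"]
    xs=np.arange(.070,-.0701,-.0004);ys=np.arange(.065,-.0651,-.0004)
    X,Y=np.meshgrid(xs,ys,indexing="ij")
    uv=proj(n,place(np.c_[X.ravel(),Y.ravel(),0*X.ravel()+.012],*pose[n]))
    im=np.dstack([map_coordinates(p[:,:,k],[uv[:,1],uv[:,0]],order=3).reshape(X.shape) for k in(2,1,0)])
    im=cv2.resize(np.clip(im*1.6,0,255).astype(np.uint8),None,fx=1.2,fy=1.2)
    out.append(im)
    def px(x,y): return int((.070-x)/.0004*1.2),int((.065-y)/.0004*1.2)
    for (hx,hy,c) in((.0545,.042,(0,255,255)),(.0525,.04,(255,255,0))):
        for sx in(-1,1):
            for sy in (-1,1):
                r,cc=px(sx*hx,sy*hy); cv2.circle(im,(cc,r),2,c,-1)
                r,cc=px(sx*hx,sy*hy*.3); cv2.circle(im,(cc,r),1,c,-1)
                r,cc=px(sx*hx*.3,sy*hy); cv2.circle(im,(cc,r),1,c,-1)
cv2.imwrite(f"pics/rect_{tag}.png",np.hstack(out))
E
python3 rectify.py G; python3 rectify.py A; python3 fitc.py G .0264 .4733 .0169 .118
```

```text
[0.4712 0.0146 0.1153] res px 0.159 [np.int64(40), np.int64(29)]
[0.4713 0.0146 0.1176] res px 0.165 [np.int64(40), np.int64(29)]
[0.4712 0.0146 0.1181] res px 0.168 [np.int64(40), np.int64(29)]
[0.4713 0.0145 0.1171] res px 0.164 [np.int64(40), np.int64(29)]
```

View pics/rect_G.png

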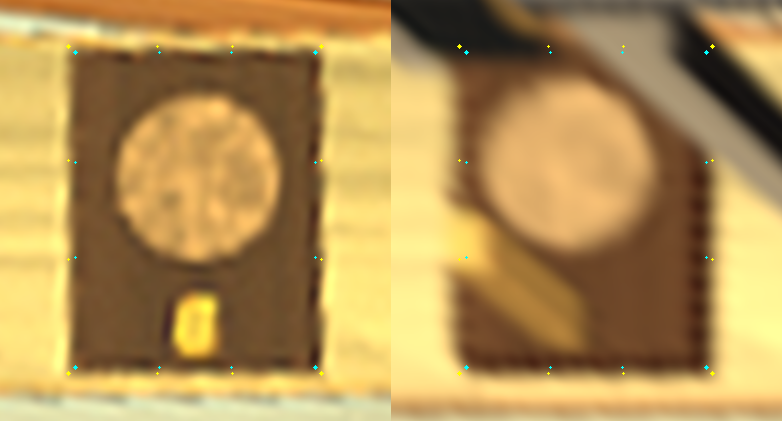

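View pics/rect_A.png

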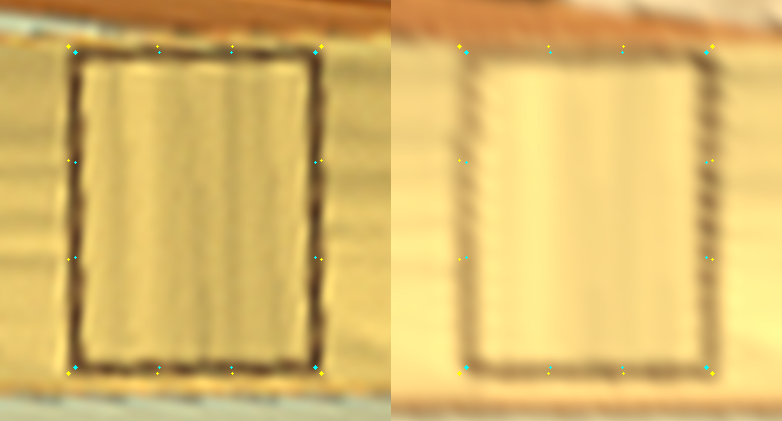

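```bash
cat > fitd.py <<'E'
from h import *
import sys
tag=sys.argv[1];pose=dict(top=(.4718,.0148,.1192),scene=(.4733,.0169,.1177))
for n in("top","scene"):
    p=np.load(n+tag+".npz")["p"];G=gaussian_filter(p.sum(2),.5)
    a=np.linspace(0,2*np.pi,180,endpoint=False)
    if n=="scene": a=a[(a<5.0)&(a>.6)] if len(sys.argv)<3 else a
    def f(q):
        Pi=np.c_[q[0]+.0262*np.cos(a),q[1]+.0262*np.sin(a),0*a+.020];Po=Pi.copy();Po[:,0]+=.0016*np.cos(a);Po[:,1]+=.0016*np.sin(a)
        return -(samp(G,proj(n,place(Pi,*pose[n])))-samp(G,proj(n,place(Po,*pose[n])))).mean()
    r=minimize(f,[.01,0],method="Nelder-Mead",options=dict(initial_simplex=[[.01,0],[.013,0],[.01,.003]]))
    print(n,"disc centre in board frame mm",(r.x*1e3).round(2),r.fun)
    # coaster rect top edges z=.02
    def g(q):
        def rr(e): return place(rect(0,0,.105+2*e,.08+2*e,.020),q[0],q[1],q[2])
        s=0
        I=rr(-.001);O=rr(.0012)
        if n=="top": k=np.r_[60:120,120:180,180:240,0:60]
        else: k=np.r_[180:240]
        return (samp(G,proj(n,place(I,*pose[n])))-samp(G,proj(n,place(O,*pose[n]))))[k].mean()
    if n=="top":
        r=minimize(g,[0,0,0],method="Nelder-Mead",options=dict(initial_simplex=[[0,0,0],[.002,0,0],[0,.002,0],[0,0,.02]]))
        print("rect",r.x*[1e3,1e3,1],r.fun)
E
python3 fitd.py G
```

```text
top disc centre in board frame mm [ 9.37 -0.9 ] -46.52396292883417
rect [-1.40532090e+00 -1.31970131e+00  9.29833330e-04] -73.16564697583775
scene disc centre in board frame mm [ 8.08 -2.05] -28.079890702421135
```

```bash
python3 go.py .4304 .0091 .19 -3.0266
```

```text
t 14.43 tcp [ 0.3504 -0.3048  0.1904] rot [-3.1401e+00 -1.5000e-03 -3.0262e+00] F [-0.5 -0.6  0.5] w 0.0928 q6 -2.5
shift [-1.156e+02  3.027e+02 -2.000e-01] | 324.0 roll 0.0
```

```bash
python3 -m pendant '-11 30 0 0; -23 60 0 0; -35 92 0 0; -48 125 0 0; -60 157 0 0' 50; python3 -m pendant '-12 32 0 0; -24 64 0 0; -37 97 0 0; -48 127 0 0; -55 145 0 0'; python3 -m pendant '0 0 0 0;0 0 0 0;0 0 0 0' ;python3 go.py .4304 .0091 .03 -3.0266
```

```text
time: 14.85
tcp_pos: [0.392, -0.1405, 0.1902]
tool_rot: [-3.14, -0.001, -3.027]
ft_force: [0.8, -0.1, 0.4]
grip_width: 0.0642
time: 15.27
tcp_pos: [0.4303, 0.0124, 0.19]
tool_rot: [-3.14, -0.001, -3.026]
ft_force: [1.0, -0.4, -0.5]
grip_width: 0.0463
time: 15.52
tcp_pos: [0.4302, 0.0118, 0.19]
tool_rot: [-3.14, -0.001, -3.025]
ft_force: [-0.1, 0.7, 0.0]
grip_width: 0.0465
t 15.52 tcp [0.4302 0.0118 0.19  ] rot [-3.1400e+00 -1.1000e-03 -3.0254e+00] F [-0.1  0.7  0. ] w 0.0465 q6 -1.77
shift [-1.0e-01 -2.5e+00  1.6e+02] | 160.0 roll 0.001
```

```bash
python3 -m pendant '0 -2.5 35 0.001; 0 -2.5 70 0.001; 0 -2.5 100 0.001; 0 -2.5 125 0.001; 0 -2.5 140 0.001'; python3 -m pendant '0 0 0 0;0 0 0 0;0 0 0 0' ;python3 go.py .4304 .0091 .0266 -3.0266
```

```text
time: 15.93
tcp_pos: [0.429, 0.0078, 0.0477]
tool_rot: [-3.14, -0.004, -3.028]
ft_force: [-0.6, -0.1, 0.7]
grip_width: 0.0462
time: 16.18
tcp_pos: [0.4294, 0.0071, 0.0485]
tool_rot: [-3.14, -0.003, -3.029]
ft_force: [0.2, -0.1, -0.1]
grip_width: 0.0465
t 16.18 tcp [0.4294 0.0071 0.0485] rot [-3.1403e+00 -2.9000e-03 -3.0294e+00] F [ 0.2 -0.1 -0.1] w 0.0465 q6 -1.77
shift [-1.3  1.9 21.9] | 22.0 roll -0.003
```

```bash
python3 -m pendant '-1.3 1.9 6 -0.003; -1.3 1.9 12 -0.003; -1.3 1.9 17 -0.003; -1.3 1.9 21.9 -0.003; -1.3 1.9 21.9 -0.003'; python3 -m pendant '0 0 0 0;0 0 0 0' ;python3 go.py .4304 .0091 .0266 -3.0266
```

```text
time: 16.6
tcp_pos: [0.4299, 0.0092, 0.0258]
tool_rot: [-3.141, -0.004, -3.026]
ft_force: [-0.9, 0.2, -0.4]
grip_width: 0.0465
time: 16.77
tcp_pos: [0.4298, 0.0092, 0.0257]
tool_rot: [-3.141, -0.004, -3.026]
ft_force: [0.5, 0.0, 0.4]
grip_width: 0.0463
t 16.77 tcp [0.4298 0.0092 0.0257] rot [-3.1406 -0.0045 -3.0261] F [0.5 0.  0.4] w 0.0463 q6 -1.77
shift [-0.6 -0.2 -0.9] | 1.1 roll 0.0
```

```bash
python3 -m pendant '0 0 -0.6 0;0 0 -0.6 0;0 0 -0.6 0;0 0 -0.6 0;0 0 -0.6 0' 0; python3 -m pendant '0 0 0 0;0 0 0 0;0 0 0 0'; python3 -m pendant '0 0 -1 0;0 0 -2 0;-0.5 0.7 -2 0;-1.1 1.4 -2 0;-1.1 1.4 -2 0';  python3 -m pendant '0 0 1 0;0 0 1.5 0;0 0 2 0;0 0 2 0'; python3 go.py .4307 .0106 .0264 -3.0266
```

```text
time: 17.18
tcp_pos: [0.4299, 0.0092, 0.0264]
tool_rot: [-3.141, -0.004, -3.026]
ft_force: [0.2, 0.7, 0.3]
grip_width: 0.0178
time: 17.43
tcp_pos: [0.4299, 0.0092, 0.0264]
tool_rot: [-3.141, -0.004, -3.026]
ft_force: [0.2, 0.4, 1.0]
grip_width: 0.0141
time: 17.85
tcp_pos: [0.4309, 0.0108, 0.0284]
tool_rot: [-3.141, -0.004, -3.026]
ft_force: [0.2, -0.5, -0.7]
grip_width: 0.0141
time: 18.18
tcp_pos: [0.4309, 0.0108, 0.0264]
tool_rot: [-3.141, -0.004, -3.026]
ft_force: [-1.5, -0.5, -0.7]
grip_width: 0.0135
t 18.18 tcp [0.4309 0.0108 0.0264] rot [-3.1406 -0.0044 -3.0262] F [-1.5 -0.5 -0.7] w 0.0135 q6 -1.77
shift [ 0.2 -0.2  0. ] | 0.3 roll 0.0
```

```bash
python3 -m pendant '0 0 0.3 0;0 0 0.3 0;0 0 0.3 0'; python3 -m pendant '0 0 0 0; 0 0 0 0; 0 0 0 0;0 0 0 0;0 0 0 0' 40;python3 -m pendant '0 0 0 0; 0 0 -10 0; 0 0 -30 0;0 0 -60 0;0 0 -90 0' 60;  python3 -m pendant '10 -25 -15 0; 22 -60 -30 0; 34 -95 -45 0; 46 -130 -60 0; 60 -160 -70 0' 100; python3 -m pendant '11 -32 0 0; 23 -65 0 0; 38 -98 0 0; 56 -125 0 0; 80 -141 0 0'; python3 avg.py H 8; python3 fitd.py H; python3 go.py .353 -.303 .15 -3.0266;  python3 - <<'E'
from h import *
p=np.load("topH.npz")["p"].astype(np.uint8);crop("top",p,240,150,480,270,3,"pics/H_t.png")
E
```

```text
time: 18.43
tcp_pos: [0.4309, 0.0108, 0.0264]
tool_rot: [-3.141, -0.004, -3.026]
ft_force: [-2.3, -0.2, 7.5]
grip_width: 0.0137
time: 18.85
tcp_pos: [0.4309, 0.0108, 0.0263]
tool_rot: [-3.141, -0.004, -3.026]
ft_force: [0.5, 1.0, -0.2]
grip_width: 0.0367
time: 19.27
tcp_pos: [0.4307, 0.011, 0.1177]
tool_rot: [-3.141, -0.006, -3.026]
ft_force: [0.3, -0.1, -0.2]
grip_width: 0.0553
time: 19.68
tcp_pos: [0.3897, -0.1567, 0.1904]
tool_rot: [-3.139, -0.004, -3.026]
ft_force: [1.4, 0.5, 0.3]
grip_width: 0.0849
time: 20.1
tcp_pos: [0.326, -0.3085, 0.1919]
tool_rot: [-3.138, -0.003, -3.027]
ft_force: [-0.2, 0.7, -0.6]
grip_width: 0.0931
20.9
top disc centre in board frame mm [10.73  0.6 ] -42.34760856695928
rect [-1.41944377e+00 -1.05244915e+00 -6.46104770e-04] -73.21618728990242
scene disc centre in board frame mm [ 8.95 -0.03] -19.90691623598744
t 20.9 tcp [ 0.3265 -0.3059  0.191 ] rot [-3.1394 -0.0038 -3.0257] F [-0.2 -0.1 -0.9] w 0.0928 q6 -2.54
shift [-26.8  -0.1  40.9] | 48.9 roll 0.001
```

View pics/H_t.png

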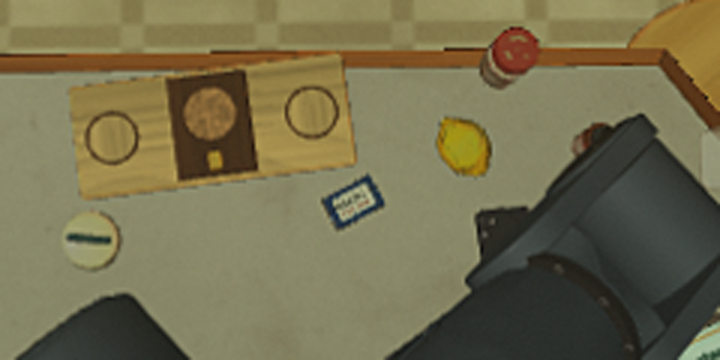

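```bash
python3 - <<'E'
from h import *
def big(n,u0,v0,w,h,s,name):
    p=np.load(n+"A.npz")["p"];q=np.clip(p*1.5,0,255).astype(np.uint8)
    im=cv2.resize(q[v0:v0+h,u0:u0+w,::-1],None,fx=s,fy=s,interpolation=cv2.INTER_CUBIC)
    for k in range(0,w,5): cv2.line(im,(int((k+.5)*s),0),(int((k+.5)*s),6),(0,0,255),1); cv2.putText(im,str(u0+k),(int((k+.5)*s),14),0,.35,(0,0,255))
    for k in range(0,h,5): cv2.line(im,(0,int((k+.5)*s)),(6,int((k+.5)*s)),(0,0,255),1); cv2.putText(im,str(v0+k),(8,int((k+.5)*s)+4),0,.35,(0,0,255))
    cv2.imwrite(name,im)
big("top",396,155,50,82,7,"pics/bt.png")
big("scene",355,200,65,75,8,"pics/bs.png")
E
```

```text
(no output)
```

View pics/bt.png

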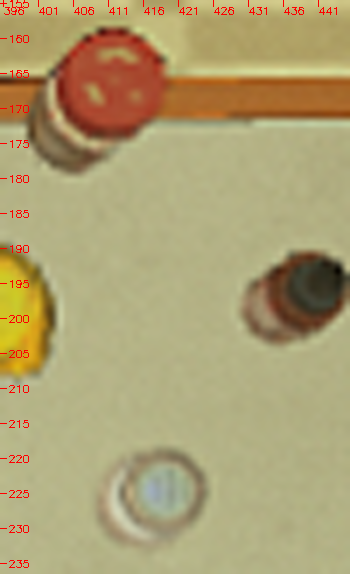

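View pics/bs.png

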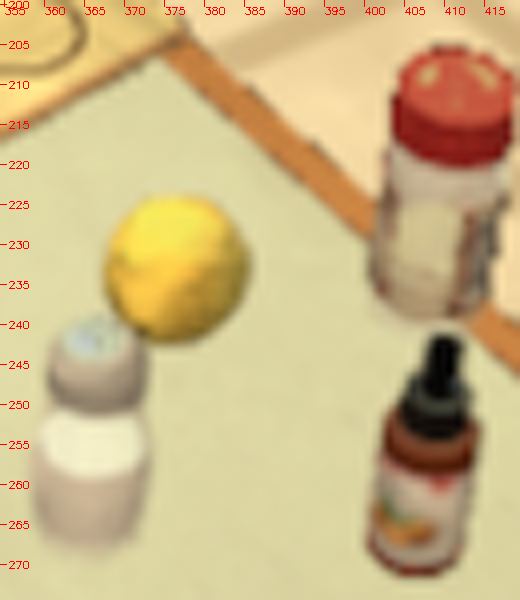

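```bash
python3 - <<'E'
from h import *
def t(x,y): return (396+x/7-.5,155+y/7-.5)
def s(x,y): return (355+x/8-.5,200+y/8-.5)
D=dict(jar=dict(r=.0225,cap=((111,84),.103),base=(79,121),sc=(370,486,322)),salt=dict(r=.022,cap=((162,492),.078),base=(147,497),sc=(33,150,555)),drop=dict(r=.0165,cap=((317,284),.068),base=(280,306),sc=(367,468,577)))
for k,d in D.items():
    c=onz("top",[t(*d["cap"][0])],d["cap"][1])[0];b=onz("top",[t(*d["base"])],0.001)[0]
    def f(q):
        uv=proj("scene",circ(q[0],q[1],d["r"],0.0005)); l,rr,bo=d["sc"]
        e=(uv[:,0].min()+uv[:,0].max())/2-(s(l,0)[0]+s(rr,0)[0])/2+ (0)
        return [e,uv[:,1].max()-s(0,bo)[1]]
    from scipy.optimize import fsolve
    print(k,"cap",c.round(4),"base",b.round(4),"scene",fsolve(f,b[:2]).round(4))
E
```

```text
jar cap [ 0.5279 -0.2875  0.103 ] base [ 0.5325 -0.2923  0.001 ] scene [ 0.5382 -0.2792]
salt cap [ 0.3572 -0.3083  0.078 ] base [ 0.361  -0.3175  0.001 ] scene [ 0.3624 -0.3062]
drop cap [ 0.447  -0.3809  0.068 ] base [ 0.4468 -0.3811  0.001 ] scene [ 0.4487 -0.3787]
```

```bash
python3 go.py .3595 -.310 .12 -3.0266
```

```text
t 20.9 tcp [ 0.3265 -0.3059  0.191 ] rot [-3.1394 -0.0038 -3.0257] F [-0.2 -0.1 -0.9] w 0.0928 q6 -2.54
shift [-32.5  -7.7  70.9] | 78.4 roll 0.001
```

```bash
python3 -m pendant '-12 -3 25 0; -24 -6 50 0; -32 -8 68 0; -32 -8 71 0; -32 -8 71 0' 100; python3 go.py .3595 -.310 .033 -3.0266; python3 avg.py I 2; python3 - <<'E'
from h import *
p=np.load("sceneI.npz")["p"].astype(np.uint8);crop("scene",p,320,170,440,280,6,"pics/I_s.png")
E
```

```text
time: 21.32
tcp_pos: [0.3586, -0.3099, 0.1192]
tool_rot: [-3.141, -0.005, -3.025]
ft_force: [0.4, -0.6, -0.2]
grip_width: 0.0929
t 21.32 tcp [ 0.3586 -0.3099  0.1192] rot [-3.1413 -0.0052 -3.0253] F [ 0.4 -0.6 -0.2] w 0.0929 q6 -2.49
shift [-1.4 -0.2 86.2] | 86.2 roll 0.001
21.5167avg.py:7: RuntimeWarning: All-NaN slice encountered
  D=np.array([a[1] for a in L]); D[D==0]=np.nan; d=np.nan_to_num(np.nanmedian(D,0))
```

View pics/I_s.png

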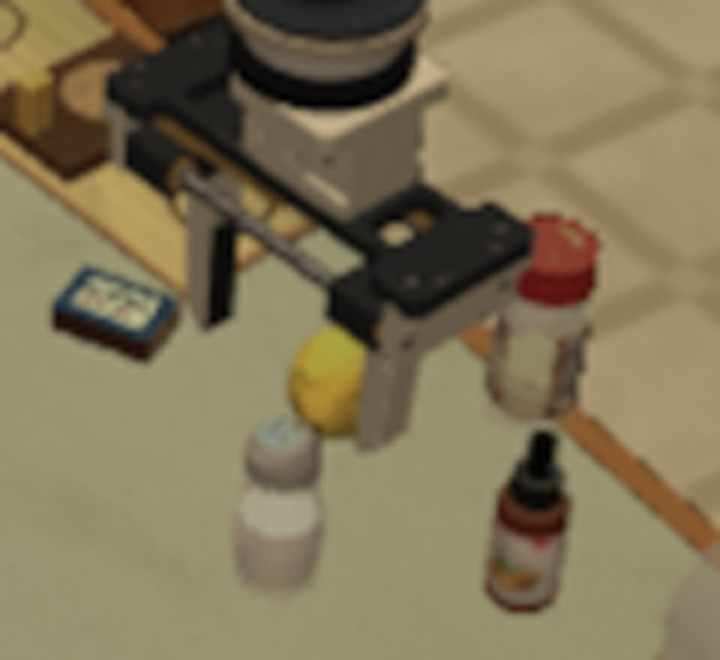

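```bash
python3 -m pendant '-1 0 20 0; -1 0 40 0; -1 0 60 0; -1 0 78 0; -1 0 84 0';python3 -m pendant '0 0 0 0;0 0 0 0';python3 go.py .3595 -.310 .033 -3.0266; python3 avg.py J 2; python3 - <<'E'
from h import *
p=np.load("sceneJ.npz")["p"].astype(np.uint8);crop("scene",p,330,200,420,280,8,"pics/J_s.png")
E
```

```text
time: 21.93
tcp_pos: [0.3592, -0.3107, 0.0361]
tool_rot: [-3.139, -0.004, -3.026]
ft_force: [-0.3, -0.2, -0.3]
grip_width: 0.0931
time: 22.1
tcp_pos: [0.3593, -0.3109, 0.0368]
tool_rot: [-3.139, -0.003, -3.027]
ft_force: [0.3, -0.1, -0.3]
grip_width: 0.0931
t 22.1 tcp [ 0.3593 -0.3109  0.0368] rot [-3.1386 -0.0032 -3.0266] F [ 0.3 -0.1 -0.3] w 0.0931 q6 -2.49
shift [-0.3  0.9  3.8] | 3.9 roll -0.0
22.3avg.py:7: RuntimeWarning: All-NaN slice encountered
  D=np.array([a[1] for a in L]); D[D==0]=np.nan; d=np.nan_to_num(np.nanmedian(D,0))
```

View pics/J_s.png

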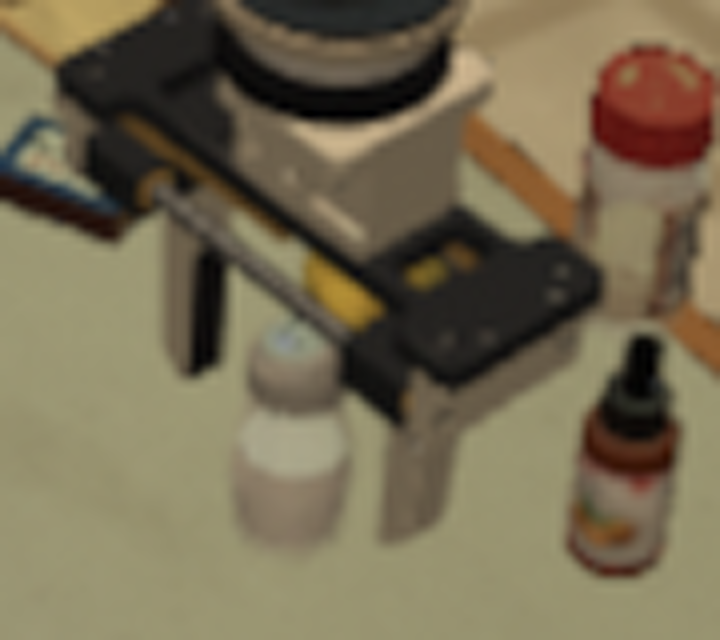

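```bash
python3 go.py .3578 -.310 .033 -3.0266; python3 -m pendant '1.5 1 1 0; 1.5 1 3 0;1.5 1 3 0' 60; python3 -m pendant '0 0 0 0;0 0 0 0;0 0 0 0;0 0 0 0;0 0 0 0' 0; python3 -m pendant '0 0 0 0;0 0 0 0;0 0 0 0;0 0 0 0;0 0 0 0'; python3 -m pendant '0 0 0 0;0 0 0 0;0 0 0 0;0 0 0 0;0 0 0 0'
```

```text
t 22.3 tcp [ 0.3596 -0.3111  0.037 ] rot [-3.1377e+00 -2.5000e-03 -3.0264e+00] F [-0.3 -0.4  0.5] w 0.0932 q6 -2.49
shift [1.6 1.3 4. ] | 4.6 roll 0.0
time: 22.55
tcp_pos: [0.3579, -0.3102, 0.034]
tool_rot: [-3.138, -0.002, -3.026]
ft_force: [-0.8, 0.0, 0.2]
grip_width: 0.0777
time: 22.97
tcp_pos: [0.3579, -0.3102, 0.034]
tool_rot: [-3.138, -0.003, -3.026]
ft_force: [-0.3, 0.2, -1.3]
grip_width: 0.0443
time: 23.38
tcp_pos: [0.3579, -0.3102, 0.034]
tool_rot: [-3.138, -0.003, -3.026]
ft_force: [0.1, 0.4, -0.3]
grip_width: 0.0386
time: 23.8
tcp_pos: [0.3579, -0.3102, 0.034]
tool_rot: [-3.138, -0.002, -3.026]
ft_force: [0.6, 0.1, -0.5]
grip_width: 0.039
```

```bash
python3 -m pendant '0 0 -5 0;0 0 -15 0;0 0 -30 0;0 0 -50 0;0 0 -70 0'; python3 -m pendant '0 0 -20 0;0 0 -35 0;0 0 -35 0';python3 avg.py K 3; python3 - <<'E'
from h import *
p=np.load("sceneK.npz")["p"].astype(np.uint8);crop("scene",p,330,150,420,240,8,"pics/K_s.png")
E
python3 go.py .483 .017 .139 -3.0266
```

```text
time: 24.22
tcp_pos: [0.3579, -0.3098, 0.1055]
tool_rot: [-3.138, -0.003, -3.026]
ft_force: [-0.5, 0.3, 0.3]
grip_width: 0.0388
time: 24.47
tcp_pos: [0.3591, -0.3107, 0.1439]
tool_rot: [-3.133, 0.001, -3.026]
ft_force: [0.3, -0.6, -0.6]
grip_width: 0.0389
24.7667
t 24.77 tcp [ 0.3576 -0.3093  0.1395] rot [-3.1392 -0.0037 -3.0264] F [-0.2  0.  -0.7] w 0.0393 q6 -2.49
shift [-162.1  309.7   -0.8] | 349.5 roll 0.0
```

View pics/K_s.png

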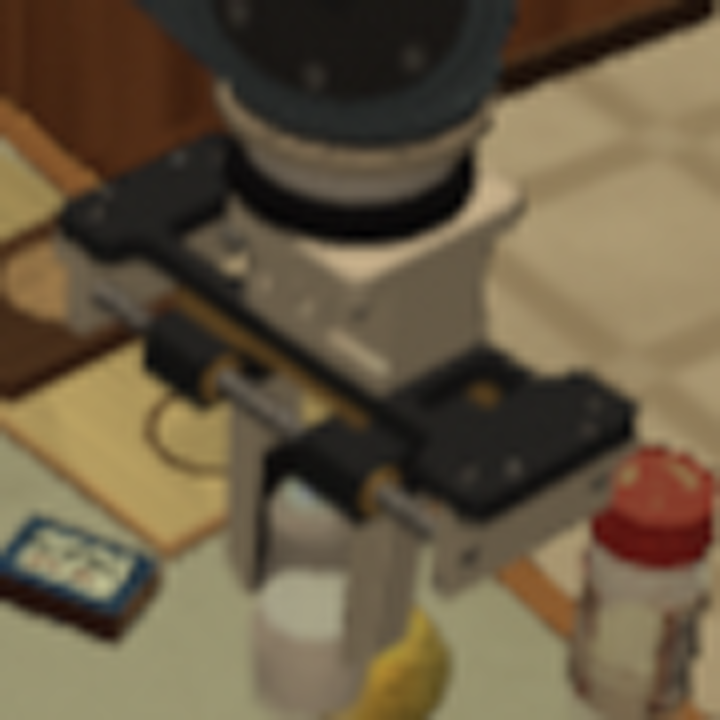

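```bash
python3 -m pendant '-8 16 0 0; -24 45 0 0; -39 75 0 0; -55 105 0 0; -70 135 0 0'; python3 -m pendant '-15 30 0 0; -31 60 0 0; -47 90 0 0; -62 118 0 0; -75 143 0 0';python3 -m pendant '-8 15 0 0; -14 27 0 0;-16 31 0 0;-16 31 0 0';python3 go.py .483 .017 .139 -3.0266
```

```text
time: 25.18
tcp_pos: [0.4116, -0.1656, 0.1383]
tool_rot: [-3.14, -0.005, -3.027]
ft_force: [1.3, -0.6, -0.6]
grip_width: 0.0389
time: 25.6
tcp_pos: [0.4699, -0.013, 0.1371]
tool_rot: [-3.14, -0.006, -3.026]
ft_force: [0.4, -0.4, -1.3]
grip_width: 0.039
time: 25.93
tcp_pos: [0.4821, 0.0202, 0.1363]
tool_rot: [-3.14, -0.007, -3.025]
ft_force: [-0.4, 0.0, -0.4]
grip_width: 0.0388
t 25.93 tcp [0.4821 0.0202 0.1363] rot [-3.1405 -0.0068 -3.0252] F [-0.4  0.  -0.4] w 0.0388 q6 -1.74
shift [-0.5 -3.3 -2.7] | 4.3 roll 0.001
```

```bash
python3 -m pendant '-0.5 -3 20 0; -0.5 -3 40 0; -0.5 -3 55 0; -0.5 -3 68 0; -0.5 -3 70 0';python3 -m pendant '0 0 0 0;0 0 0 0';python3 avg.py L 4; python3 - <<'E'
from h import *
p=np.load("sceneL.npz")["p"].astype(np.uint8);crop("scene",p,290,120,380,220,7,"pics/L_s.png")
E
python3 go.py .483 .017 .0545 -3.0266
```

```text
time: 26.35
tcp_pos: [0.4809, 0.0163, 0.0642]
tool_rot: [-3.141, -0.011, -3.026]
ft_force: [0.3, 0.9, -0.3]
grip_width: 0.0389
time: 26.52
tcp_pos: [0.4807, 0.0157, 0.0644]
tool_rot: [-3.141, -0.011, -3.027]
ft_force: [0.4, 0.4, -0.7]
grip_width: 0.0389
26.9167
t 26.92 tcp [0.4811 0.0163 0.0645] rot [-3.1409 -0.01   -3.0261] F [-0.3 -0.3 -0.1] w 0.0386 q6 -1.75
shift [-2.1  0.5 10. ] | 10.2 roll 0.001
```

View pics/L_s.png

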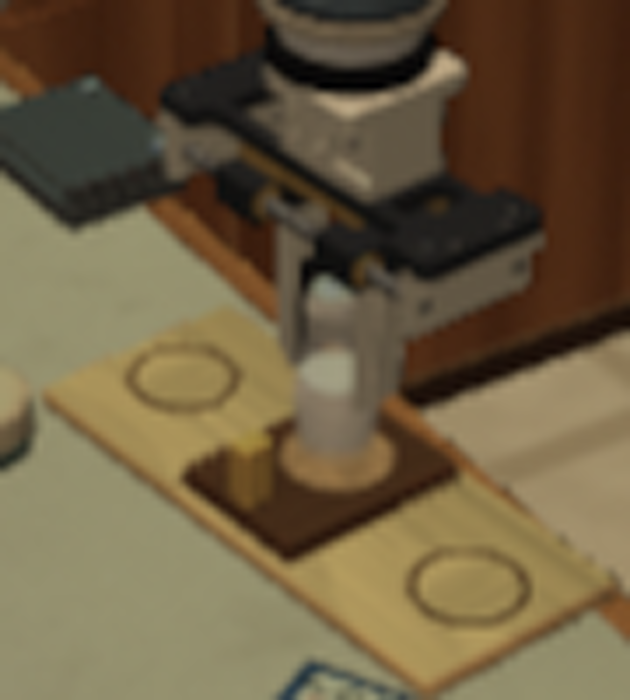

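```bash
python3 go.py .4838 .016 .0555 -3.0266;python3 -m pendant '-2.8 0 3 0; -2.8 0 6 0; -2.8 0 9 0; -2.8 0 9 0';python3 -m pendant '0 0 0.5 0;0 0 0.5 0;0 0 0.5 0'; python3 go.py .4838 .016 .0545 -3.0266
```

```text
t 26.92 tcp [0.4811 0.0163 0.0645] rot [-3.1409 -0.01   -3.0261] F [-0.3 -0.3 -0.1] w 0.0386 q6 -1.75
shift [-2.8 -0.6  9. ] | 9.4 roll 0.001
time: 27.25
tcp_pos: [0.4834, 0.0166, 0.0548]
tool_rot: [-3.141, -0.011, -3.026]
ft_force: [-1.0, -0.9, -0.5]
grip_width: 0.0387
time: 27.5
tcp_pos: [0.4833, 0.0166, 0.0542]
tool_rot: [-3.141, -0.011, -3.026]
ft_force: [-0.7, 0.4, -1.0]
grip_width: 0.0389
t 27.5 tcp [0.4833 0.0166 0.0542] rot [-3.1411 -0.0113 -3.026 ] F [-0.7  0.4 -1. ] w 0.0389 q6 -1.74
shift [-0.4 -0.7 -0.3] | 0.8 roll 0.001
```

```bash
python3 -m pendant '0 0 0.5 0;0 0 0.5 0;0 0 0.5 0'; python3 -m pendant '0 0 0.4 0;0 0 0.4 0;0 0 0.4 0';
```

```text
time: 27.75
tcp_pos: [0.4834, 0.0166, 0.054]
tool_rot: [-3.141, -0.011, -3.026]
ft_force: [-0.7, -0.1, 4.2]
grip_width: 0.0389
time: 28.0
tcp_pos: [0.4836, 0.0166, 0.054]
tool_rot: [-3.141, -0.011, -3.026]
ft_force: [-2.3, 0.8, 7.3]
grip_width: 0.0389
```

```bash
python3 -m pendant '0 0 -0.4 0;0 0 -0.4 0;0 0 -0.4 0;0 0 -0.4 0;0 0 -0.4 0' 70;python3 -m pendant '0 0 0 0;0 0 0 0;0 0 -5 0;0 0 -20 0;0 0 -45 0' 80;python3 -m pendant '0 0 -30 0;0 0 -65 0;0 0 -80 0'; python3 go.py .53 -.287 .16 -3.0266
```

```text
time: 28.42
tcp_pos: [0.4835, 0.0166, 0.0542]
tool_rot: [-3.141, -0.011, -3.026]
ft_force: [0.5, 0.1, 1.1]
grip_width: 0.0637
time: 28.83
tcp_pos: [0.4827, 0.0168, 0.0985]
tool_rot: [3.141, -0.015, -3.026]
ft_force: [0.3, 0.1, -0.3]
grip_width: 0.0743
time: 29.08
tcp_pos: [0.4851, 0.0169, 0.1826]
tool_rot: [-3.141, -0.01, -3.026]
ft_force: [-0.0, 0.6, 1.1]
grip_width: 0.0742
t 29.08 tcp [0.4851 0.0169 0.1826] rot [-3.1409 -0.01   -3.026 ] F [-0.   0.6  1.1] w 0.0742 q6 -1.74
shift [  -9.8 -307.    22.7] | 308.0 roll 0.001
```

```bash
python3 -m pendant '0 -20 0 0; -2 -50 0 0; -4 -85 0 0; -6 -120 0 0; -8 -155 0 0' 100; python3 -m pendant '0 -35 0 0; 0 -70 0 0; -1 -105 0 0; -2 -135 5 0; -2 -147 10 0';python3 -m pendant '0 0 0 0;0 0 0 0';python3 avg.py M 8; python3 - <<'E'
from h import *
p=np.load("sceneM.npz")["p"].astype(np.uint8);crop("scene",p,290,120,420,240,6,"pics/M_s.png")
p=np.load("topM.npz")["p"].astype(np.uint8);crop("top",p,240,150,440,250,4,"pics/M_t.png")
E
python3 go.py .53 -.287 .12 -3.0266
```

```text
time: 29.5
tcp_pos: [0.5109, -0.1377, 0.1832]
tool_rot: [-3.141, -0.01, -3.026]
ft_force: [0.2, 0.6, 0.5]
grip_width: 0.0927
time: 29.92
tcp_pos: [0.53, -0.287, 0.1736]
tool_rot: [-3.139, -0.009, -3.028]
ft_force: [0.1, 0.0, 0.2]
grip_width: 0.0929
time: 30.08
tcp_pos: [0.5296, -0.2868, 0.1733]
tool_rot: [-3.14, -0.009, -3.029]
ft_force: [-0.4, 0.6, 0.2]
grip_width: 0.0929
30.8833
t 30.88 tcp [ 0.5299 -0.287   0.1736] rot [-3.1395 -0.0086 -3.0278] F [-0.1 -0.4  0.1] w 0.093 q6 -2.25
shift [-0.5  0.1 53.6] | 53.6 roll -0.001
```

View pics/M_s.png

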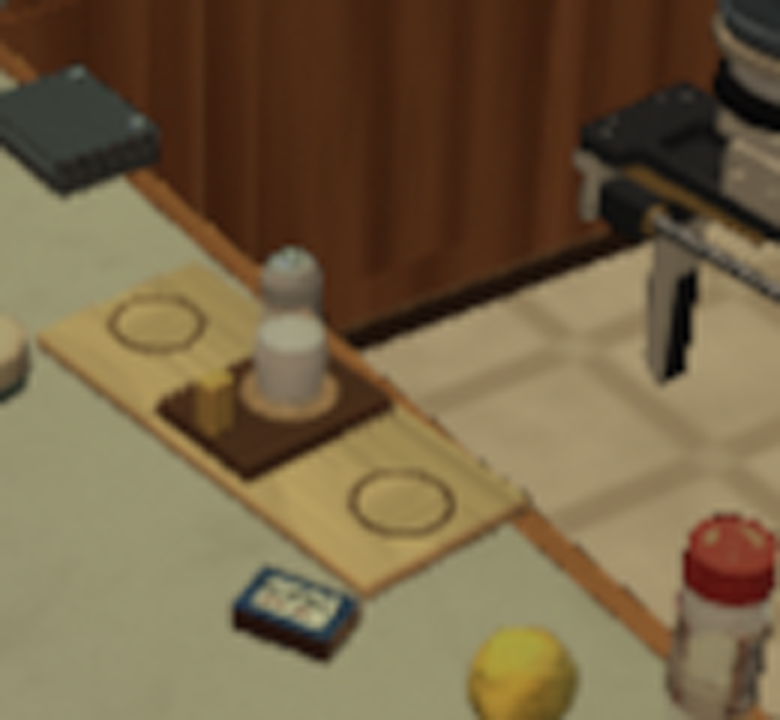

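View pics/M_t.png

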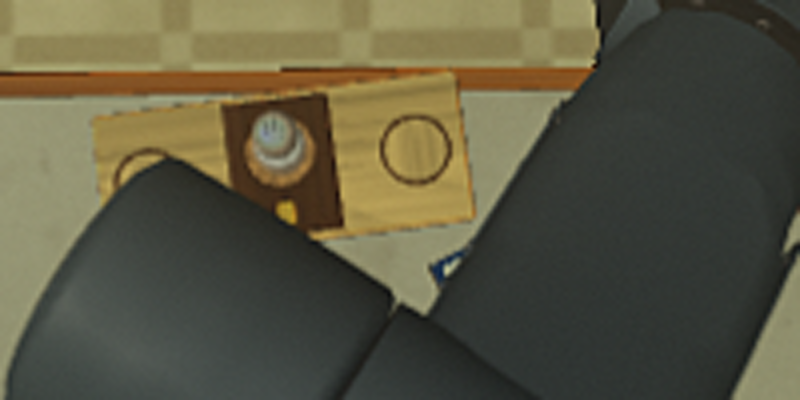

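```bash
python3 -m pendant '0 0 20 0; 0 0 40 0; 0 0 50 0; 0 0 50 0'; python3 avg.py N 3; python3 - <<'E'
from h import *
p=np.load("sceneN.npz")["p"].astype(np.uint8);crop("scene",p,370,150,470,250,7,"pics/N_s.png")
E
python3 go.py .53 -.287 .041 -3.0266
```

```text
time: 31.22
tcp_pos: [0.5285, -0.2866, 0.1214]
tool_rot: [3.141, -0.012, -3.028]
ft_force: [-0.6, -1.0, -0.5]
grip_width: 0.0931
31.5167
t 31.52 tcp [ 0.53   -0.2875  0.1246] rot [-3.1384 -0.0074 -3.0278] F [ 0.4 -0.   0.7] w 0.093 q6 -2.25
shift [-0.7  0.7 83.6] | 83.6 roll -0.001
```

View pics/N_s.png

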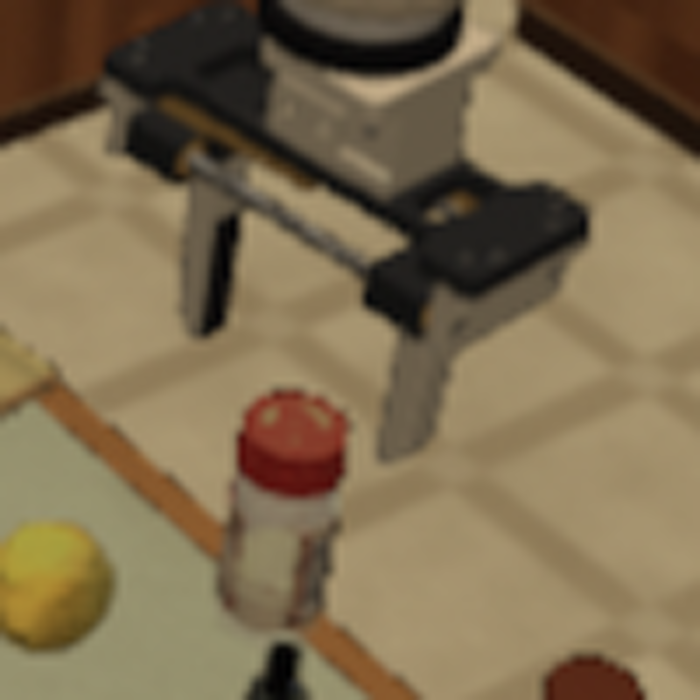

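```bash
python3 -m pendant '0 3 20 0; 0 3 40 0; 0 3 60 0; 0 3 78 0; 0 3 80 0';python3 -m pendant '0 0 0 0;0 0 0 0'; python3 avg.py O 3; python3 - <<'E'
from h import *
p=np.load("sceneO.npz")["p"].astype(np.uint8);crop("scene",p,370,160,460,250,8,"pics/O_s.png")
E
python3 go.py .53 -.284 .041 -3.0266
```

```text
time: 31.93
tcp_pos: [0.5279, -0.2841, 0.0423]
tool_rot: [-3.141, -0.01, -3.028]
ft_force: [0.1, 0.1, 0.2]
grip_width: 0.0929
time: 32.1
tcp_pos: [0.5282, -0.2842, 0.0431]
tool_rot: [-3.14, -0.01, -3.028]
ft_force: [0.2, 0.3, 0.5]
grip_width: 0.0931
32.4
t 32.4 tcp [ 0.5282 -0.2843  0.043 ] rot [-3.14   -0.0093 -3.0278] F [-0.3  0.1 -0.2] w 0.0935 q6 -2.25
shift [-1.8  0.1  2. ] | 2.7 roll -0.001
```

View pics/O_s.png

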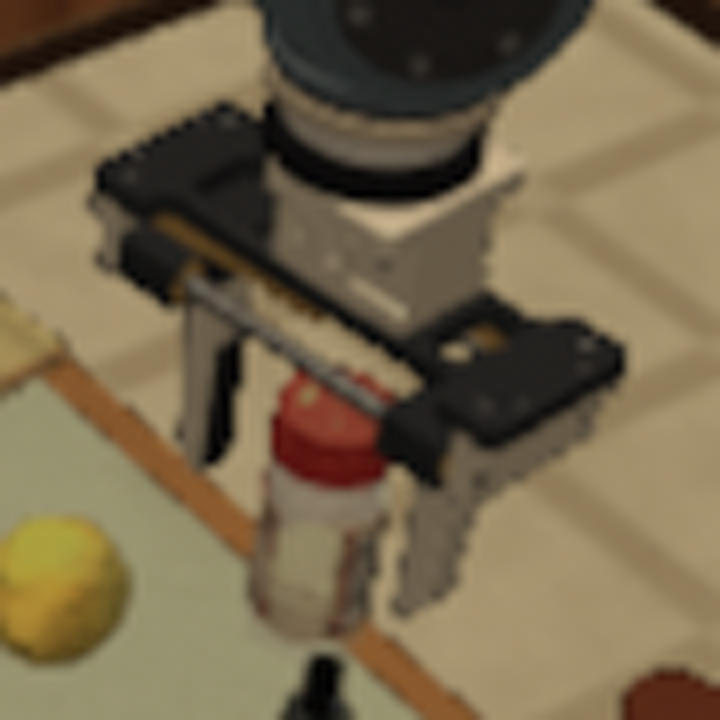

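```bash
python3 -m pendant '0 0 2 0;0 0 2 0;0 0 2 0;0 0 2 0;0 0 2 0' 0; python3 -m pendant '0 0 0 0;0 0 0 0;0 0 0 0;0 0 0 0;0 0 0 0'; python3 -m pendant '0 0 0 0;0 0 0 0;0 0 0 0;0 0 0 0;0 0 0 0';python3 -m pendant '0 0 -5 0;0 0 -15 0;0 0 -30 0;0 0 -50 0;0 0 -75 0'; python3 -m pendant '0 0 -30 0;0 0 -60 0;0 0 -70 0;0 0 -70 0'; python3 go.py .4598 .1198 .19 -3.0266;
```

```text
time: 32.82
tcp_pos: [0.5282, -0.2843, 0.041]
tool_rot: [-3.14, -0.009, -3.028]
ft_force: [0.5, 0.2, 0.3]
grip_width: 0.0646
time: 33.23
tcp_pos: [0.5284, -0.2844, 0.0411]
tool_rot: [-3.14, -0.009, -3.028]
ft_force: [0.5, -1.8, 1.2]
grip_width: 0.0434
time: 33.65
tcp_pos: [0.5284, -0.2844, 0.0411]
tool_rot: [-3.14, -0.009, -3.028]
ft_force: [0.6, -1.2, -0.1]
grip_width: 0.0438
time: 34.07
tcp_pos: [0.5284, -0.2837, 0.1167]
tool_rot: [-3.141, -0.011, -3.028]
ft_force: [0.1, -0.2, -1.0]
grip_width: 0.0443
time: 34.4
tcp_pos: [0.5301, -0.2841, 0.1897]
tool_rot: [-3.138, -0.007, -3.028]
ft_force: [0.3, -0.3, -1.9]
grip_width: 0.0441
t 34.4 tcp [ 0.5301 -0.2841  0.1897] rot [-3.1379 -0.0067 -3.0278] F [ 0.3 -0.3 -1.9] w 0.0441 q6 -2.25
shift [ 23.9 409.3  -1.6] | 410.0 roll -0.001
```

```bash
python3 -m pendant '1 16 0 0; 3 45 0 0; 5 75 0 0; 7 105 0 0; 9 135 0 0'; python3 -m pendant '2 30 0 0; 4 60 0 0; 6 90 0 0; 8 120 0 0; 9 150 0 0';python3 -m pendant '1 28 0 0; 3 56 0 0;5 84 0 0;6 105 0 0;6 119 0 0'; python3 -m pendant '0 0 0 0;0 0 0 0';python3 go.py .4598 .1198 .07 -3.0266
```

```text
time: 34.82
tcp_pos: [0.5044, -0.1495, 0.1874]
tool_rot: [-3.139, -0.009, -3.028]
ft_force: [1.0, 0.2, -1.4]
grip_width: 0.0435
time: 35.23
tcp_pos: [0.477, -0.0, 0.1855]
tool_rot: [-3.14, -0.012, -3.028]
ft_force: [0.5, 1.4, -1.5]
grip_width: 0.0441
time: 35.65
tcp_pos: [0.456, 0.1192, 0.1837]
tool_rot: [-3.14, -0.015, -3.027]
ft_force: [-0.3, -0.4, -1.9]
grip_width: 0.0439
time: 35.82
tcp_pos: [0.4549, 0.1194, 0.1823]
tool_rot: [-3.14, -0.018, -3.026]
ft_force: [0.3, -0.5, -1.7]
grip_width: 0.0439
t 35.82 tcp [0.4549 0.1194 0.1823] rot [-3.1399 -0.0175 -3.0256] F [ 0.3 -0.5 -1.7] w 0.0439 q6 -1.53
shift [ -6.9  -0.  112.2] | 112.4 roll 0.001
```

```bash
python3 -m pendant '-2 0 25 0; -4 0 50 0; -6 0 75 0; -7 0 95 0; -7 0 116 0'; python3 avg.py P 4; python3 - <<'E'
from h import *
p=np.load("sceneP.npz")["p"].astype(np.uint8);crop("scene",p,270,100,360,200,7,"pics/P_s.png")
E
python3 go.py .4598 .1198 .053 -3.0266
```

```text
time: 36.23
tcp_pos: [0.4596, 0.1186, 0.0645]
tool_rot: [-3.14, -0.019, -3.027]
ft_force: [0.5, 0.0, -1.1]
grip_width: 0.0441
36.6333
t 36.63 tcp [0.4605 0.1197 0.0672] rot [-3.14   -0.0157 -3.0257] F [-0.5 -0.6 -1.9] w 0.0439 q6 -1.53
shift [ 0.5  0.2 14.2] | 14.2 roll 0.001
```

View pics/P_s.png

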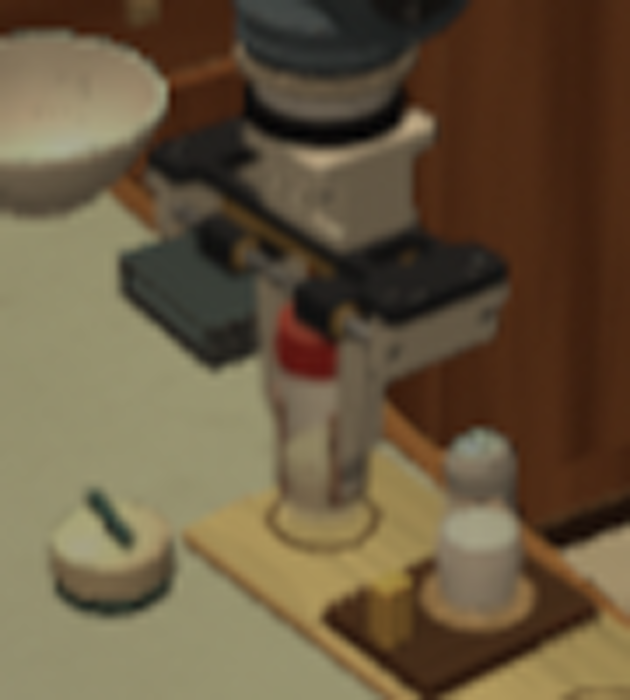

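```bash
python3 -m pendant '-0.5 0 4 0; -0.5 0 8 0; -0.5 0 11 0; -0.5 0 13 0; -0.5 0 13 0'; python3 -m pendant '0 0 0.7 0; 0 0 0.7 0; 0 0 0.7 0';python3 -m pendant '0 0 0.5 0; 0 0 0.5 0; 0 0 0.5 0'
```

```text
time: 37.05
tcp_pos: [0.4605, 0.1197, 0.0537]
tool_rot: [-3.14, -0.017, -3.026]
ft_force: [0.3, 0.0, -1.3]
grip_width: 0.0441
time: 37.3
tcp_pos: [0.4606, 0.1197, 0.0531]
tool_rot: [-3.14, -0.016, -3.026]
ft_force: [-0.7, -0.4, 1.7]
grip_width: 0.0445
time: 37.55
tcp_pos: [0.4607, 0.1198, 0.0531]
tool_rot: [-3.14, -0.016, -3.026]
ft_force: [-2.6, -1.0, 8.5]
grip_width: 0.0442
```

```bash
python3 -m pendant '0 0 -0.4 0;0 0 -0.4 0;0 0 -0.4 0;0 0 -0.4 0;0 0 -0.4 0' 70;python3 -m pendant '0 0 0 0;0 0 0 0;0 0 -5 0;0 0 -20 0;0 0 -45 0' 75;python3 -m pendant '0 0 -30 0;0 0 -65 0;0 0 -95 0;0 0 -95 0'; python3 go.py .447 -.380 .19 -3.0266
```

```text
time: 37.97
tcp_pos: [0.4607, 0.1198, 0.0534]
tool_rot: [-3.14, -0.016, -3.026]
ft_force: [-0.1, 0.1, 0.1]
grip_width: 0.0645
time: 38.38
tcp_pos: [0.4602, 0.1197, 0.0977]
tool_rot: [-3.14, -0.02, -3.026]
ft_force: [-0.2, 0.2, -0.8]
grip_width: 0.0697
time: 38.72
tcp_pos: [0.4644, 0.1205, 0.1983]
tool_rot: [-3.14, -0.011, -3.026]
ft_force: [1.0, 0.6, 1.1]
grip_width: 0.0698
t 38.72 tcp [0.4644 0.1205 0.1983] rot [-3.1401 -0.0112 -3.0255] F [1.  0.6 1.1] w 0.0698 q6 -1.53
shift [  75.2 -495.1    9.9] | 500.9 roll 0.001
```

```bash
python3 -m pendant '2 -16 0 0; 6 -45 0 0; 10 -78 0 0; 15 -111 0 0; 20 -144 0 0' 100; python3 -m pendant '5 -33 0 0; 10 -66 0 0; 15 -99 0 0; 20 -132 0 0; 25 -165 0 0';python3 -m pendant '5 -33 0 0; 10 -66 0 0;15 -99 0 0;20 -132 0 0;25 -160 0 0'; python3 go.py .447 -.380 .19 1.686
```

```text
time: 39.13
tcp_pos: [0.4607, -0.0261, 0.1986]
tool_rot: [-3.14, -0.011, -3.025]
ft_force: [1.2, 0.3, -0.7]
grip_width: 0.0925
time: 39.55
tcp_pos: [0.4546, -0.1945, 0.1989]
tool_rot: [-3.14, -0.012, -3.025]
ft_force: [0.7, 0.9, 0.4]
grip_width: 0.093
time: 39.97
tcp_pos: [0.4478, -0.3583, 0.1989]
tool_rot: [-3.141, -0.012, -3.026]
ft_force: [0.9, 0.7, -0.8]
grip_width: 0.0931
t 39.97 tcp [ 0.4478 -0.3583  0.1989] rot [-3.1406 -0.0119 -3.0257] F [ 0.9  0.7 -0.8] w 0.0931 q6 -2.43
shift [  3.2 -21.4   9. ] | 23.4 roll 1.571
```

```bash
python3 -m pendant '1 -10 0 0.12; 3 -20 0 0.24; 3 -21 0 0.36; 3 -21 0 0.48; 3 -21 0 0.6'; python3 -m pendant '0 0 0 0.12; 0 0 0 0.24; 0 0 0 0.36; 0 0 0 0.48; 0 0 0 0.6'; python3 -m pendant '0 0 0 0.12; 0 0 0 0.24; 0 0 0 0.35; 0 0 0 0.37; 0 0 0 0.37';python3 avg.py Q 3;python3 go.py .447 -.380 .11 1.686; python3 - <<'E'
from h import *
p=np.load("sceneQ.npz")["p"].astype(np.uint8);crop("scene",p,340,150,460,280,5,"pics/Q_s.png")
p=np.load("topQ.npz")["p"].astype(np.uint8);crop("top",p,230,150,390,250,5,"pics/Q_t.png")
E
```

```text
time: 40.38
tcp_pos: [0.4469, -0.3796, 0.1984]
tool_rot: [-3.134, -0.01, 2.651]
ft_force: [-0.5, 0.2, 0.1]
grip_width: 0.0935
time: 40.8
tcp_pos: [0.4467, -0.3794, 0.1979]
tool_rot: [-3.13, -0.005, 2.045]
ft_force: [-0.4, -0.4, -0.4]
grip_width: 0.0926
time: 41.22
tcp_pos: [0.4466, -0.3793, 0.1977]
tool_rot: [-3.128, -0.001, 1.677]
ft_force: [-0.5, -1.0, -0.0]
grip_width: 0.0929
41.5167
t 41.52 tcp [ 0.4467 -0.3794  0.1979] rot [-3.1287e+00 -1.0000e-04  1.6765e+00] F [ 0.1 -0.2  0. ] w 0.0929 q6 -0.88
shift [-0.6  1.4 87.9] | 87.9 roll -0.01
```

View pics/Q_s.png

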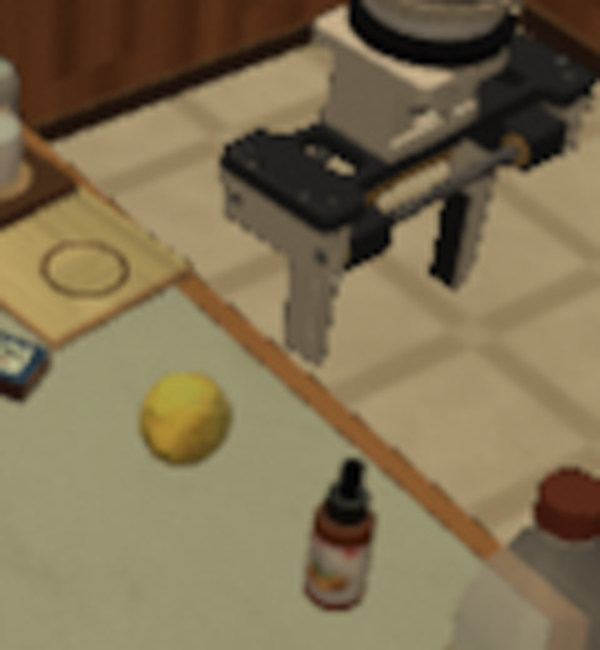

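View pics/Q_t.png

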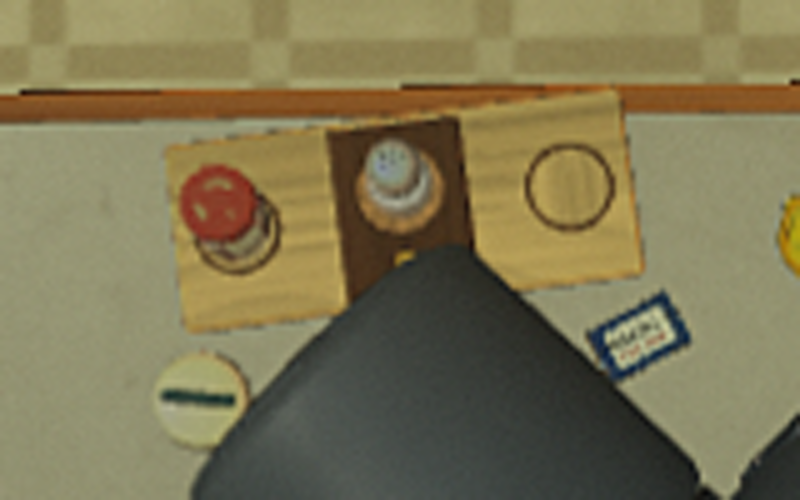

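```bash
python3 -m pendant '0 1 20 0; 0 1 45 0; -0.5 1.4 70 0; -0.5 1.4 84 0; -0.5 1.4 84 0'; python3 avg.py R 3;python3 go.py .447 -.380 .023 1.686; python3 - <<'E'
from h import *
p=np.load("sceneR.npz")["p"].astype(np.uint8);crop("scene",p,370,190,450,280,8,"pics/R_s.png")
E
```

```text
time: 41.93
tcp_pos: [0.4458, -0.3787, 0.1109]
tool_rot: [-3.126, -0.004, 1.677]
ft_force: [-0.4, -0.7, -0.4]
grip_width: 0.0931
42.2333
t 42.23 tcp [ 0.4475 -0.3803  0.1152] rot [-3.1300e+00  1.4000e-03  1.6767e+00] F [-0.7  0.2 -0. ] w 0.0928 q6 -0.88
shift [ 0.5  0.6 92.2] | 92.2 roll -0.009
```

View pics/R_s.png

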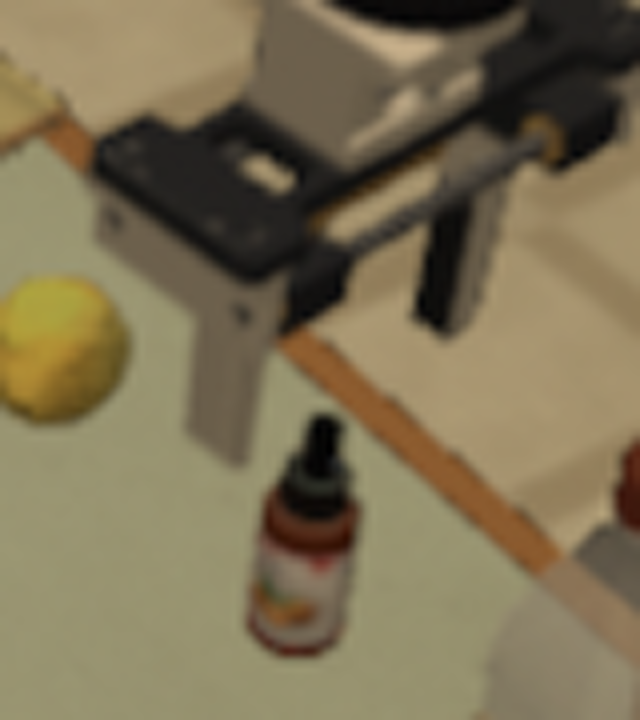

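```bash
python3 -m pendant '0.5 0.6 20 -0.009; 0.5 0.6 45 -0.009; 0.5 0.6 70 -0.009; 0.5 0.6 85 -0.009; 0.5 0.6 92 -0.009'; python3 avg.py S 3;python3 go.py .447 -.380 .023 1.686; python3 - <<'E'
from h import *
p=np.load("sceneS.npz")["p"].astype(np.uint8);crop("scene",p,370,190,450,280,8,"pics/S_s.png")
E
```

```text
time: 42.65
tcp_pos: [0.4466, -0.3795, 0.0218]
tool_rot: [-3.129, 0.0, 1.686]
ft_force: [0.6, 0.1, 0.9]
grip_width: 0.0933
42.95
t 42.95 tcp [ 0.4476 -0.3806  0.0246] rot [-3.1313e+00  3.0000e-03  1.6857e+00] F [-0.5  0.4  0. ] w 0.0926 q6 -0.88
shift [ 0.6 -0.6  1.6] | 1.8 roll -0.0
```

View pics/S_s.png

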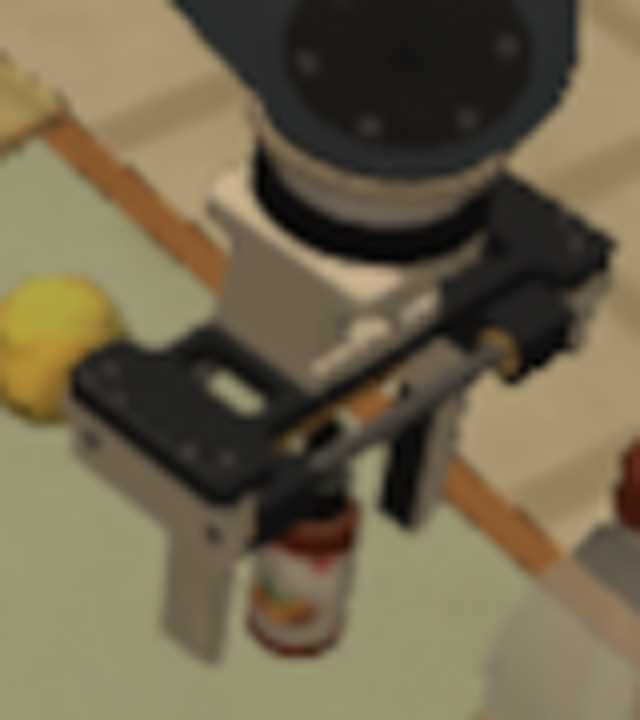

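```bash
python3 -m pendant '0 -0.5 2 0;0 -0.5 2 0;0 -0.5 2 0;0 -0.5 2 0;0 -0.5 2 0' 0; python3 -m pendant '0 0 0 0;0 0 0 0;0 0 0 0;0 0 0 0;0 0 0 0'; python3 -m pendant '0 0 0 0;0 0 0 0;0 0 0 0;0 0 0 0;0 0 0 0';python3 go.py .447 -.380 .023 1.686
```

```text
time: 43.37
tcp_pos: [0.4472, -0.3807, 0.0227]
tool_rot: [-3.131, 0.003, 1.686]
ft_force: [-0.2, -0.7, -0.3]
grip_width: 0.0643
time: 43.78
tcp_pos: [0.4471, -0.3806, 0.0226]
tool_rot: [-3.131, 0.003, 1.686]
ft_force: [0.8, -0.7, 0.0]
grip_width: 0.0317
time: 44.2
tcp_pos: [0.4472, -0.3807, 0.0226]
tool_rot: [-3.131, 0.003, 1.686]
ft_force: [0.3, -0.4, 0.1]
grip_width: 0.032
t 44.2 tcp [ 0.4472 -0.3807  0.0226] rot [-3.1314e+00  3.1000e-03  1.6858e+00] F [ 0.3 -0.4  0.1] w 0.032 q6 -0.88
shift [ 0.7 -0.1 -0.4] | 0.8 roll -0.0
```

```bash
python3 -m pendant '0 0 -5 0;0 0 -20 0;0 0 -45 0;0 0 -75 0;0 0 -100 0';python3 avg.py T 2; python3 go.py .4848 -.0887 .12 1.686
```

```text
time: 44.62
tcp_pos: [0.4481, -0.3802, 0.1245]
tool_rot: [-3.132, 0.003, 1.686]
ft_force: [0.8, -0.3, -0.7]
grip_width: 0.032
44.8167
t 44.82 tcp [ 0.4481 -0.3802  0.1229] rot [-3.1318  0.0037  1.6858] F [-0.2 -0.6 -1.5] w 0.0317 q6 -0.89
shift [285.4  69.9   1.2] | 293.8 roll -0.0avg.py:7: RuntimeWarning: All-NaN slice encountered
  D=np.array([a[1] for a in L]); D[D==0]=np.nan; d=np.nan_to_num(np.nanmedian(D,0))
```

```bash
python3 -m pendant '15 3 0 0;42 10 0 0;70 17 0 0;100 24 0 0;130 31 0 0'; python3 -m pendant '29 7 0 0;58 14 0 0;88 21 0 0;118 29 0 0;138 34 0 0';python3 -m pendant '10 3 0 0;17 5 0 0;18 5 0 0;18 5 0 0';python3 avg.py U 2; python3 go.py .4848 -.0887 .12 1.686
```

```text
time: 45.23
tcp_pos: [0.463, -0.2451, 0.1207]
tool_rot: [-3.13, 0.002, 1.685]
ft_force: [0.8, 0.3, -0.5]
grip_width: 0.032
time: 45.65
tcp_pos: [0.4798, -0.1009, 0.1187]
tool_rot: [-3.127, 0.0, 1.686]
ft_force: [-0.1, 0.2, -1.3]
grip_width: 0.0318
time: 45.98
tcp_pos: [0.4823, -0.0822, 0.1181]
tool_rot: [-3.126, -0.0, 1.687]
ft_force: [1.0, -0.2, -1.0]
grip_width: 0.0321
46.1833
t 46.18 tcp [ 0.4826 -0.0831  0.1186] rot [-3.1271e+00  3.0000e-04  1.6853e+00] F [ 0.4  0.1 -0.2] w 0.0319 q6 -0.37
shift [-5.8  1.5 -1.5] | 6.2 roll -0.001avg.py:7: RuntimeWarning: All-NaN slice encountered
  D=np.array([a[1] for a in L]); D[D==0]=np.nan; d=np.nan_to_num(np.nanmedian(D,0))
```

```bash
python3 -m pendant '-6 1.5 20 0;-6 1.5 40 0;-6 1.5 58 0;-6 1.5 70 0;-6 1.5 73 0';python3 avg.py V 4; python3 go.py .4848 -.0887 .0346 1.686; python3 - <<'E'
from h import *
p=np.load("sceneV.npz")["p"].astype(np.uint8);crop("scene",p,300,130,400,230,7,"pics/V_s.png")
E
```

```text
time: 46.6
tcp_pos: [0.4826, -0.0894, 0.0438]
tool_rot: [-3.124, -0.001, 1.684]
ft_force: [-0.1, -0.9, -1.8]
grip_width: 0.0322
47.0
t 47.0 tcp [ 0.4841 -0.0892  0.0462] rot [-3.1282e+00  8.0000e-04  1.6853e+00] F [-0.3  0.1 -0.2] w 0.0323 q6 -0.38
shift [ 0.4  0.9 11.6] | 11.6 roll -0.001
```

View pics/V_s.png

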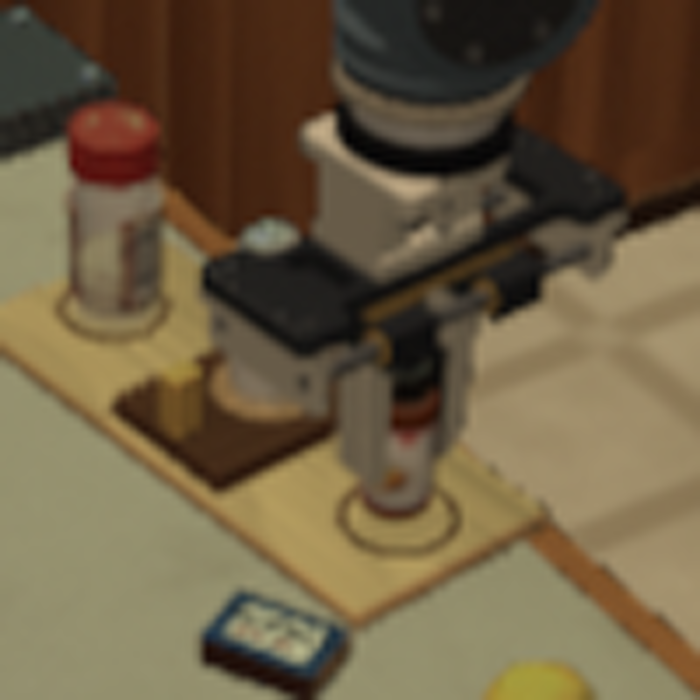

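```bash
python3 -m pendant '0.3 0.6 4 0;0.3 0.6 8 0;0.3 0.6 10 0;0.3 0.6 11 0;0.3 0.6 11 0'; python3 -m pendant '0 0 0.7 0; 0 0 0.7 0; 0 0 0.7 0';python3 -m pendant '0 0 0.5 0; 0 0 0.5 0; 0 0 0.5 0'
```

```text
time: 47.42
tcp_pos: [0.4843, -0.0888, 0.0348]
tool_rot: [-3.128, 0.001, 1.685]
ft_force: [-0.1, 0.5, -0.7]
grip_width: 0.0319
time: 47.67
tcp_pos: [0.4844, -0.0888, 0.0346]
tool_rot: [-3.128, 0.001, 1.685]
ft_force: [-2.1, -0.1, 6.1]
grip_width: 0.0323
time: 47.92
tcp_pos: [0.4844, -0.0888, 0.0345]
tool_rot: [-3.128, 0.001, 1.685]
ft_force: [-3.6, 0.2, 7.0]
grip_width: 0.0317
```

```bash
python3 -m pendant '0 0 -0.4 0;0 0 -0.4 0;0 0 -0.4 0;0 0 -0.4 0;0 0 -0.4 0' 60;python3 -m pendant '0 0 0 0;0 0 0 0;0 0 -5 0;0 0 -20 0;0 0 -45 0' 65;python3 -m pendant '0 0 -30 0;0 0 -65 0;0 0 -100 0;0 0 -110 0';python3 go.py .36 -.33 .2 1.686
```

```text
time: 48.33
tcp_pos: [0.4844, -0.0888, 0.0349]
tool_rot: [-3.128, 0.001, 1.685]
ft_force: [-1.1, -0.4, -0.6]
grip_width: 0.055
time: 48.75
tcp_pos: [0.4838, -0.0884, 0.0791]
tool_rot: [-3.124, -0.001, 1.685]
ft_force: [-0.6, -0.8, -0.2]
grip_width: 0.0603
time: 49.08
tcp_pos: [0.4875, -0.0887, 0.1942]
tool_rot: [-3.131, 0.002, 1.685]
ft_force: [1.2, 0.7, 0.5]
grip_width: 0.0604
t 49.08 tcp [ 0.4875 -0.0887  0.1942] rot [-3.1307e+00  1.8000e-03  1.6855e+00] F [1.2 0.7 0.5] w 0.0604 q6 -0.38
shift [-225.2 -154.3   -3.7] | 273.0 roll -0.001
```

```bash
python3 -m pendant '-14 -9 0 0;-38 -26 0 0;-63 -43 0 0;-88 -60 0 0;-113 -77 0 0';python3 -m pendant '-25 -17 0 0;-50 -34 0 0;-75 -51 0 0;-100 -68 0 0;-112 -77 0 0';python3 -m pendant '0 0 0 0;0 0 0 0;0 0 0 0';python3 avg.py W 8;python3 - <<'E'
from h import *
p=np.load("sceneW.npz")["p"].astype(np.uint8);crop("scene",p,270,120,390,230,6,"pics/W_s.png")
p=np.load("topW.npz")["p"].astype(np.uint8);crop("top",p,240,155,380,255,5,"pics/W_t.png")
print(robot.get_state()["ft_force"])
E
```

```text
time: 49.5
tcp_pos: [0.423, -0.2107, 0.1953]
tool_rot: [-3.131, 0.002, 1.686]
ft_force: [1.0, -0.5, -0.1]
grip_width: 0.0608
time: 49.92
tcp_pos: [0.3579, -0.333, 0.1964]
tool_rot: [-3.13, 0.002, 1.684]
ft_force: [0.6, 1.0, 0.2]
grip_width: 0.0604
time: 50.17
tcp_pos: [0.3581, -0.3323, 0.1963]
tool_rot: [-3.13, 0.002, 1.684]
ft_force: [-0.2, -0.1, 0.4]
grip_width: 0.0605
50.9667
[-0.35783646 -0.05490473 -0.40850559]
```

View pics/W_s.png

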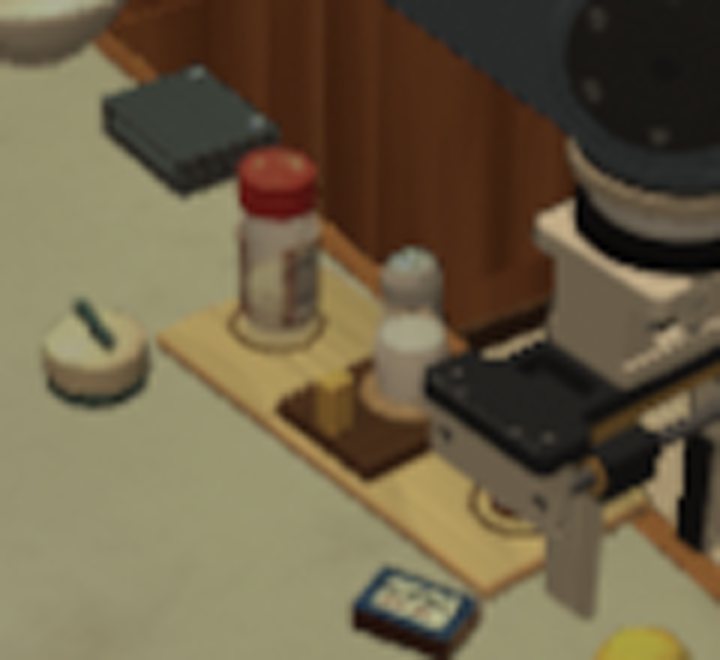

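View pics/W_t.png

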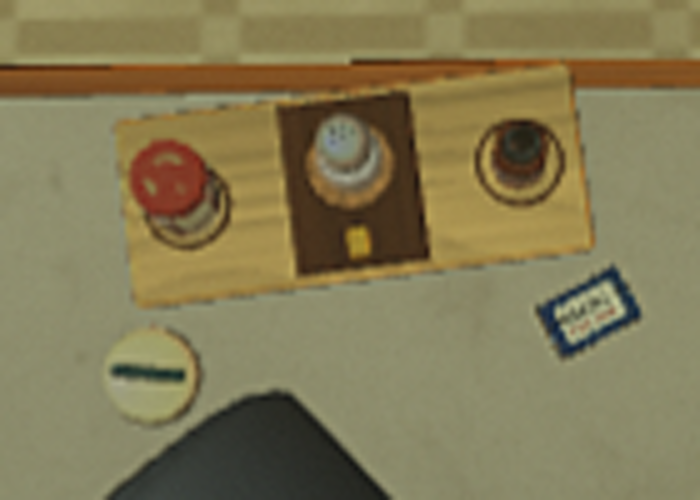

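```bash
python3 - <<'E'
from h import *
a=np.load("topA.npz")["p"].sum(2).astype(np.float32);w=np.load("topW.npz")["p"].sum(2).astype(np.float32)
for k,(u0,v0,u1,v1) in dict(timer=(257,218,284,245),match=(344,205,371,230),boardend=(345,165,362,210)).items():
    print(k,cv2.phaseCorrelate(a[v0:v1,u0:u1],w[v0:v1,u0:u1],cv2.createHanningWindow((u1-u0,v1-v0),cv2.CV_32F)))
# base circles predicted vs picture
n="top";p=np.load("topW.npz")["p"];u0,v0,s=255,160,7
im=cv2.resize(p[v0:v0+75,u0:u0+110,::-1].astype(np.uint8),None,fx=s,fy=s,interpolation=cv2.INTER_CUBIC)
b=(.4718,.0148,.1192)
for P in(circ(0,.105,.0225,.012),circ(0,-.105,.0165,.012),circ(.010,0,.022,.020),rect(0,0,.105,.08,.020),circ(0,.105,.0225,.115),circ(.010,0,.018,.098)):
    for u,v in proj(n,place(P,*b)): cv2.circle(im,(int((u-u0+.5)*s),int((v-v0+.5)*s)),1,(255,255,0),-1)
cv2.imwrite("pics/final.png",im)
E
```

```text
timer ((0.46929934305203247, 0.5445857700767416), 0.9881351839531269)
match ((0.4767223761924644, 0.48546512700540134), 1.0126777433466028)
boardend ((0.11092838610011135, 1.055648456344695), 0.7638732033011354)
```

View pics/final.png

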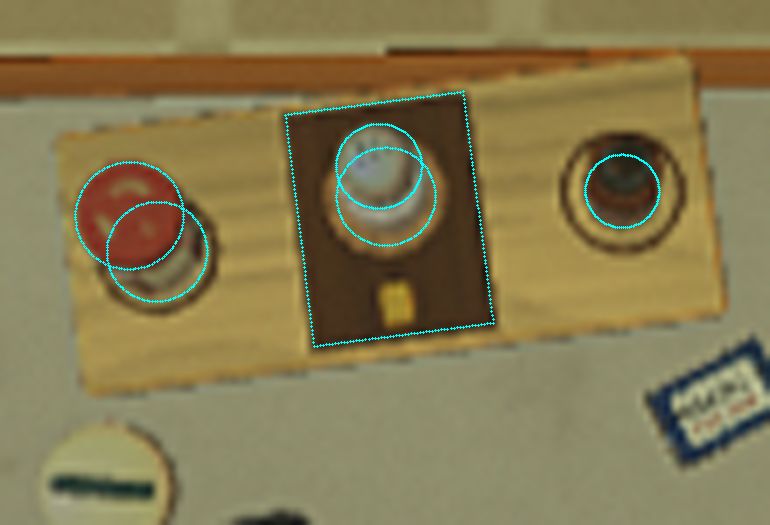

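```bash
python3 -c "
from bench import robot,ticket
print(ticket.job_done(),robot.get_state()['time'])"
```

```text
the job is handed in; nothing more can be done
the job is handed in; nothing more can be done
```

I slid the coaster out level and laid it on the board's rectangle. I then stood the salt on its cork disc, the red-capped jar on the ring at the timer's end and the dropper on the other ring. I handed in at about 51 s of the 131 s, with the gripper clear of everything.

- **Coaster:** My first placing was about 1–3 mm off centre, so before setting the salt on it I gripped the coaster again and shifted it. After that the two cameras put its cork disc at (10.7, 0.6) and (9.0, 0.0) mm in the board's frame, where (10, 0) is exact. Its sides lined up with the rectangle in the top view.
- **Salt, jar and dropper:** All three stood upright. Their outlines in the top view matched the intended spots to within about 1–2 mm, judged by eye.
- **Timer and matchbox:** Neither showed any visible shift. The numeric shift check read about 0.5 px in both axes for both, in windows mostly an odd number of pixels wide. I took that as an artefact of the method, not movement.
- **Forces:** The contact forces I read stayed under about 10 N, but I only read them at the end of each move.
- **Disagreements:** The two cameras placed the board about 2 mm apart, so I used the average. The salt's grip width read 39 mm against the stated 44 mm; I took this to be a narrower body at that height. The tool drifted up to about 1° off vertical while carrying.

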